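Brush out the jars and the jug, lay the jars in the drying rack

TASK

Wash up after the lesson: lift the handled jug off its stand and set it down upright in the middle of the mat, and with the brush from the holder brush out the vessels as they stand upright, cleanest first: red jar, yellow jar, blue jar (one may be missing), and last the jug, on the mat. In each go right down to the bottom, then draw the brush up slowly until only its tip is still inside the mouth; the jug, being the dirtiest, gets this twice over. Put the brush back in its holder, tip down, leave the jug on the mat, and lay every jar on its side in a blue cradle of the drying rack, one to a cradle, any cradle and either way round; leave the food and the sponge where they are.

Things in the scene. Friction and masses are not known exactly. Their poses are not given: they have to be found in the camera images.
- jar_red: White plastic measuring jar with red hexagonal foot and red band, may be absent. 120 high, round body 50 outside diameter, bore 43, inner floor 8 above the underside; the foot is 8 thick, 70 across flats (81 across corners). Open at the top. Origin: centre of the underside; z axis from foot to mouth. About 0.12 kg, centred 45 above the underside. Starts upright.
- jar_red_mid (a point): Point on the red jar's axis, half way up (60 above its underside).
- jar_yellow: White plastic measuring jar with yellow hexagonal foot and yellow band, may be absent. 120 high, round body 50 outside diameter, bore 43, inner floor 8 above the underside; the foot is 8 thick, 70 across flats (81 across corners). Open at the top. Origin: centre of the underside; z axis from foot to mouth. About 0.12 kg, centred 45 above the underside. Starts upright.
- jar_yellow_mid (a point): Point on the yellow jar's axis, half way up (60 above its underside).
- jar_blue: White plastic measuring jar with blue hexagonal foot and blue band, may be absent. 120 high, round body 50 outside diameter, bore 43, inner floor 8 above the underside; the foot is 8 thick, 70 across flats (81 across corners). Open at the top. Origin: centre of the underside; z axis from foot to mouth. About 0.12 kg, centred 45 above the underside. Starts upright.
- jar_blue_mid (a point): Point on the blue jar's axis, half way up (60 above its underside).
- brush: Bottle brush. Origin: centre of its flat lower tip; z axis runs from the tip to the handle. Green-and-white bristle head (rigid) 25 diameter from 0 to 75, steel stem 9 diameter to 125, square orange splash guard 34 x 34 x 6 at 125 to 131, round orange handle 18 diameter from 131 to 204 (total length 204). Starts standing in the holder, tip down. Mass about 0.08 kg.
- jug: Aluminium jug, 115 high, round body 62 outside, bore 55, inner floor 8 above the underside. Black loop handle on its -x side: an upright square bar 14 x 14, from 20 to 95 above the underside, centred 64 from the axis (19 clear of the body). Origin: centre of the underside; z up. Mass 0.2 kg. Starts on the stand, handle roughly towards the robot.
- stand: Fixed steel stand: round plate 100 across on three legs, top 40 above the bench. Origin: on the bench under its centre.
- mat: Fixed teal rubber mat, 130 x 130 x 3, flat on the bench beside the stand. Origin: centre of its underside.
- holder: Grey round brush holder fixed to the bench: pot 52 outside, bore 40, 70 high, inner floor 8 above the bench, on a foot 90 across and 6 thick. Origin: centre of its underside, on the bench; z up.
- rack: Fixed drying rack: aluminium base plate 100 (x) x 310 (y) x 8 high, carrying three blue V-shaped cradles side by side along its y axis, 110 apart. Origin: centre of the underside; z up.
- cradle0 (a point): Cradle 0 (-y one in the rack's frame): the point where the middle of a jar lying in it comes to rest, on the jar's axis, 60 above the bench. x axis: along the trough, which is 80 long; its V walls stay within 24 either side and 43 above the bench, so fingers pass beside it. The jar's foot overhangs either end.
- cradle1 (a point): Cradle 1 (middle one in the rack's frame): the point where the middle of a jar lying in it comes to rest, on the jar's axis, 60 above the bench. x axis: along the trough, which is 80 long; its V walls stay within 24 either side and 43 above the bench, so fingers pass beside it. The jar's foot overhangs either end.
- cradle2 (a point): Cradle 2 (+y one in the rack's frame): the point where the middle of a jar lying in it comes to rest, on the jar's axis, 60 above the bench. x axis: along the trough, which is 80 long; its V walls stay within 24 either side and 43 above the bench, so fingers pass beside it. The jar's foot overhangs either end.
- fish_tin: Bystander: flat round tin, blue label, 84 across, 36 high (mm). Origin: centre of the underside. Leave alone.
- bean_tin: Bystander: round tin, green label, 74 across, 55 high (mm). Origin: centre of the underside. Leave alone.
- soup_tin: Bystander: round tin, red label, 66 across, 101 high (mm). Origin: centre of the underside. Leave alone.
- pasta_box: Bystander: flat dark blue carton, 90 x 140 x 45 high (mm). Origin: centre of the underside. Leave alone.
- spread_jar: Bystander: brown jar with a red lid, 72 across, 110 high (mm). Origin: centre of the underside. Leave alone.
- sponge: Bystander: yellow block, 70 x 100 x 28 high (mm). Origin: centre of the underside. Leave alone.
Mind the look-alikes: they are no part of the job. Leave any green or pink look-alike of the jar_blue alone. What is meant by the brush is not pink, and is the larger of those in its own colour.

How it is judged:
On the way, in this order (a step that is already met when the one before it is completed fails the run):
1. the brush's tip is down at the bottom of the standing red jar (within about 20 mm of its floor) (angle between jar_red's own z axis and vertical below 0.3 rad and z of brush in the frame of jar_red between -0.005 and 0.03 m and x of brush in the frame of jar_red between -0.022 and 0.022 m and y of brush in the frame of jar_red between -0.022 and 0.022 m), for 0.1 s.
2. the brush is drawn up so that its tip is in the upper part of the red jar, still inside (angle between jar_red's own z axis and vertical below 0.3 rad and z of brush in the frame of jar_red between 0.07 and 0.12 m and x of brush in the frame of jar_red between -0.022 and 0.022 m and y of brush in the frame of jar_red between -0.022 and 0.022 m), for 0.05 s.
3. the brush's tip is down at the bottom of the standing yellow jar (within about 20 mm of its floor) (angle between jar_yellow's own z axis and vertical below 0.3 rad and z of brush in the frame of jar_yellow between -0.005 and 0.03 m and x of brush in the frame of jar_yellow between -0.022 and 0.022 m and y of brush in the frame of jar_yellow between -0.022 and 0.022 m), for 0.1 s.
4. the brush is drawn up so that its tip is in the upper part of the yellow jar, still inside (angle between jar_yellow's own z axis and vertical below 0.3 rad and z of brush in the frame of jar_yellow between 0.07 and 0.12 m and x of brush in the frame of jar_yellow between -0.022 and 0.022 m and y of brush in the frame of jar_yellow between -0.022 and 0.022 m), for 0.05 s.
5. the brush's tip is down at the bottom of the standing blue jar (within about 20 mm of its floor) (angle between jar_blue's own z axis and vertical below 0.3 rad and z of brush in the frame of jar_blue between -0.005 and 0.03 m and x of brush in the frame of jar_blue between -0.022 and 0.022 m and y of brush in the frame of jar_blue between -0.022 and 0.022 m), for 0.1 s.
6. the brush is drawn up so that its tip is in the upper part of the blue jar, still inside (angle between jar_blue's own z axis and vertical below 0.3 rad and z of brush in the frame of jar_blue between 0.07 and 0.12 m and x of brush in the frame of jar_blue between -0.022 and 0.022 m and y of brush in the frame of jar_blue between -0.022 and 0.022 m), for 0.05 s.
7. the brush's tip is down at the bottom of the jug, which stands on the mat (angle between jug's own z axis and vertical below 0.3 rad and z of brush in the frame of jug between -0.005 and 0.03 m and x of brush in the frame of jug between -0.027 and 0.027 m and y of brush in the frame of jug between -0.027 and 0.027 m and horizontal distance between jug and mat below 0.045 m and height (world z) of jug below 0.02 m), for 0.1 s.
8. the brush is drawn up so that its tip is in the upper part of the jug, still inside (angle between jug's own z axis and vertical below 0.3 rad and z of brush in the frame of jug between 0.065 and 0.115 m and x of brush in the frame of jug between -0.027 and 0.027 m and y of brush in the frame of jug between -0.027 and 0.027 m and horizontal distance between jug and mat below 0.045 m and height (world z) of jug below 0.02 m), for 0.05 s.
9. the brush's tip is down at the bottom of the jug, which stands on the mat a second time (all of step 7), for 0.1 s.
10. the brush is drawn up so that its tip is in the upper part of the jug, still inside a second time (all of step 8), for 0.05 s.
At the end, for the whole second after the job is handed in: Jug upright at rest on the mat (within 45 mm of its middle, tilt below 0.1 rad); each jar at rest in a cradle (middle within 25 mm of the cradle's point, axis within 0.2 rad of the trough); brush at rest in the holder, tip down (within 20 mm of its axis, tip below 30 mm, tilt below 0.4 rad) (((distance between jar_red_mid and cradle0 below 0.025 m and angle between the z axis of jar_red and the x axis of cradle0, either way round below 0.2 rad) or (distance between jar_red_mid and cradle1 below 0.025 m and angle between the z axis of jar_red and the x axis of cradle1, either way round below 0.2 rad) or (distance between jar_red_mid and cradle2 below 0.025 m and angle between the z axis of jar_red and the x axis of cradle2, either way round below 0.2 rad)) and linear speed of each of jar_red, jar_yellow, jar_blue, jug, brush below 0.02 m/s and ((distance between jar_yellow_mid and cradle0 below 0.025 m and angle between the z axis of jar_yellow and the x axis of cradle0, either way round below 0.2 rad) or (distance between jar_yellow_mid and cradle1 below 0.025 m and angle between the z axis of jar_yellow and the x axis of cradle1, either way round below 0.2 rad) or (distance between jar_yellow_mid and cradle2 below 0.025 m and angle between the z axis of jar_yellow and the x axis of cradle2, either way round below 0.2 rad)) and ((distance between jar_blue_mid and cradle0 below 0.025 m and angle between the z axis of jar_blue and the x axis of cradle0, either way round below 0.2 rad) or (distance between jar_blue_mid and cradle1 below 0.025 m and angle between the z axis of jar_blue and the x axis of cradle1, either way round below 0.2 rad) or (distance between jar_blue_mid and cradle2 below 0.025 m and angle between the z axis of jar_blue and the x axis of cradle2, either way round below 0.2 rad)) and horizontal distance between jug and mat below 0.045 m and height (world z) of jug below 0.02 m and angle between jug's own z axis and vertical below 0.1 rad and horizontal distance between brush and holder below 0.02 m and z of brush in the frame of holder below 0.03 m and angle between brush's own z axis and vertical below 0.4 rad); the robot touches nothing.
It fails at once if a bystander is moved by more than 40 mm (distance of any of fish_tin, bean_tin, soup_tin, pasta_box, spread_jar, sponge from where it was at the start of the episode above 0.04 m).
Of jar_red, jar_yellow, jar_blue only 2 to 3 are there at a start; the rules pass over those that are not, and their reading is None.
At some moment in a run one of jar_red, jar_yellow, jar_blue may be knocked a few centimetres aside while the robot is not near it.
Once in a run the grip may slacken for a moment while it holds something.
It also fails if it takes over 210 s, if anything falls off the work surface, if the arm or the gripper's body presses on something with over 40 N, if the wrist force passes 120 N, or if a joint passes its speed limit or range.

ROBOT

A 6-joint arm with a two-finger parallel gripper is mounted at the origin on the work surface. World frame = base frame: x ahead of the robot, y to its left, z up, the work surface at z = 0. Lengths are in m, angles in rad, forces in N, time in s.
With the tool pointing down it reaches from about 0.4 to 0.825 m from the base axis. Payload 7 kg.
Tool frame: the origin (TCP) lies on the centre line of the jaws, within the pads' length; the fingertips stand 14 mm ahead of it and the grasp point (between the pads) lies 5 mm behind it; z points along the fingers, y is the line along which they close (so a half turn about z gives the same grasp; the last joint's range is limited). The gripper opens to 85 mm and grips with 20 to 120 N. Pads are 22 mm wide; open, the fingers measure 114 mm over their backs; the gripper's body (76 mm by 85 mm) begins 54 mm behind the grasp point. The pads swing forward as they close: fully open they stand 13 mm farther back than shut.
Start: joints at [1.617, 0.359, 0.012, 0, -1.224, -0.288], TCP at [0.162, 0.655, 0.245] pointing down, gripper open.
Joint ranges: [-3.07, 3.07], [-1.43, 2.12], [-1.02, 1.25], [-3.03, 1.67], [-3.05, -0], [-3.03, 3.03]. Speed limits (rad/s): [2.39, 2.39, 3.01, 3.14, 3.14, 3.14].

INTERFACE

Orientations are given as a unit quaternion [x, y, z, w].
In Python, from cell import get_obs, read_camera, close_job gives the robot as it stands.
- The arm moves only by the tool arm_command, never from a script. Its argument "targets" is a list of rows, each an object of numbers: "x", "y", "z": the shift along the tool's x, y, z in m; "roll": the turn about the tool's z in degrees; "hand": the opening, from -1 (shut) to 1 (fully open). In form: [{"x": .., "y": .., "z": .., "roll": .., "hand": ..}, ...]. A call has 1 to 12 rows; each row is the pose to reach, as a shift and turn from the pose commanded when the call began, along the tool's axes at that moment; what a row does not reach only later rows make up. A row lasts 1/8 s, in which the tool goes at most 62.5 mm and 10.7 degrees, less where a joint would pass 70% of its speed; a pose out of reach is approached as far as the arm can. A call with a gripper value outside its range is refused whole. The fingers move at their own pace and stop on an object; "newtons" is the grip in N (left out, the last holds). Time passes only in rows, so rows that repeat a pose let the fingers close. It gives the time, the measured TCP pose, the force, the opening and the grip force at its end, in the units of the state.
- get_obs(): the state, without advancing time (a new reading comes with each control period).
- read_camera(name): name is "scene" or "top"; returns a dict with "img" (400x640x3 uint8, red, green, blue), "K" (3x3 intrinsics, pixels), "extrinsics" (4x4, takes a point from camera to world coordinates). Camera axes: x right, y down, z forward; pixel columns grow to the right and rows downward; lengths in m; the calibration is good to about 2 mm. A picture is of the moment at which its call begins. There is no depth.
- close_job(): hands the job in; it is judged then, once.
The state is a dict: "t": time; "qpos": joint angles; "joint_vel": joint speeds; "joint_torque": joint torques, N m; "eef_pos": TCP position; "orientation": TCP orientation; "contact_force": force on the tool from outside, world axes, zero at the start; "wrist_torque": the same for the moment, N m; "finger_gap": opening from 0.0 (shut) to 1.0 (fully open); "finger_force": force on a finger pad.
Only numpy, scipy, OpenCV 4.12 (cv2) and the standard library are available. Lean on these libraries where they do the work, as an engineer would, in place of code of your own. Each camera call takes 0.05 s, during which the arm holds its last target. There are 200 camera calls.

## Working session

There is one attempt and no reset: what is moved stays moved. The work goes in short steps, Python scripts to look and compute and a tool call to move; the robot and the scene stay as the last step left them, time stands still between calls to the robot, and variables do not carry over. Pictures are saved under pics/ and viewed, at most 14 in all, crops included, and the job is handed in when it is done.

Besides the shell and the picture viewer there is one more tool, called after "Call:" as a command line: name --argument value ..., lists and objects as JSON in quotes. arm_command: Moves the arm, as the interface text tells. Its arguments: {"type":"object","properties":{"targets":{"type":"array"},"newtons":{"type":"number"}},"required":["targets"]}

```bash
ls; mkdir -p pics
python3 - <<'E'
from cell import *
import cv2
for n in ("scene","top"):
    r=read_camera(n); cv2.imwrite(f"pics/{n}0.png",r["img"][:,:,::-1]); print(r["K"].tolist(),r["extrinsics"].round(4).tolist())
print(get_obs())
E
```

```text
pics
[[390.5747585855886, 0.0, 317.6208722487522], [0.0, 390.5747585855886, 198.0847878383725], [0.0, 0.0, 1.0]] [[-0.3507, 0.759, -0.5486, 1.1027], [0.9365, 0.2865, -0.2024, 0.1414], [0.0035, -0.5847, -0.8112, 0.8873], [0.0, 0.0, 0.0, 1.0]]
[[369.36707137275, 0.0, 322.7901445763396], [0.0, 369.36707137275, 200.3738210623452], [0.0, 0.0, 1.0]] [[-0.0078, -0.9946, 0.1036, 0.4442], [-0.9996, 0.0049, -0.0279, -0.0549], [0.0273, -0.1038, -0.9942, 1.0636], [0.0, 0.0, 0.0, 1.0]]
{'t': 0.1, 'qpos': array([ 1.61710234e+00,  3.59307677e-01,  1.11411738e-02, -3.27971952e-04,
       -1.22411357e+00, -2.88105057e-01]), 'joint_vel': array([ 0.00158316, -0.00106584,  0.00382024,  0.00199714, -0.00087675,
       -0.00066837]), 'joint_torque': array([-1.67132464e-03, -5.84763300e+01,  2.94105828e+01,  6.95448384e+00,
       -3.19768667e-03,  1.25710761e-05]), 'eef_pos': array([0.16154515, 0.65494758, 0.24445472]), 'orientation': array([ 9.92693530e-01, -1.20660603e-01, -2.85695738e-05,  7.57189241e-04]), 'contact_force': array([-1.21932785, -0.35012359,  0.23793856]), 'wrist_torque': array([-0.00091461, -0.00572862,  0.02337564]), 'finger_force': 0.0, 'finger_gap': 1.0016011886050176}
```

View pics/scene0.png

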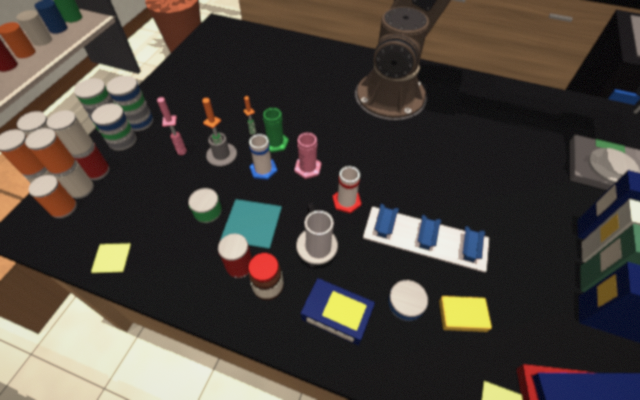

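View pics/top0.png

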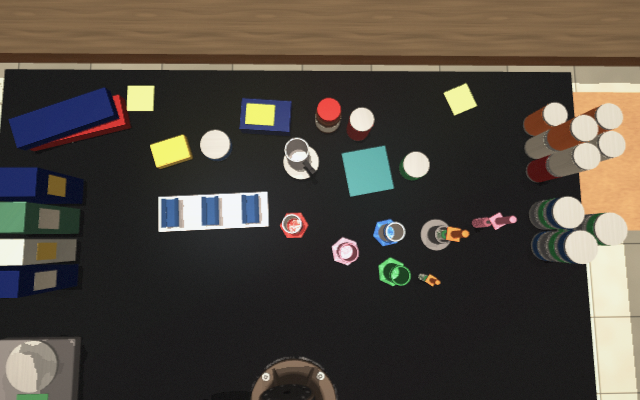

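The yellow jar is absent. In the top view the red jar is at (294,225), blue at (388,232), holder and brush at (440,235), jug at (299,155) on its stand, mat at (368,170) and rack at (213,211). The green and pink vessels and the small orange and pink brushes are decoys. I'll look closer next.

Run:
```python
import cv2
a=cv2.imread("pics/top0.png")[130:290,270:480]; cv2.imwrite("pics/t1.png",cv2.resize(a,None,fx=3.7,fy=3.7,interpolation=cv2.INTER_CUBIC))
a=cv2.imread("pics/scene0.png")[85:275,180:380]; cv2.imwrite("pics/s1.png",cv2.resize(a,None,fx=3.1,fy=3.1,interpolation=cv2.INTER_CUBIC))
```

```text
(no output)
```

View pics/t1.png

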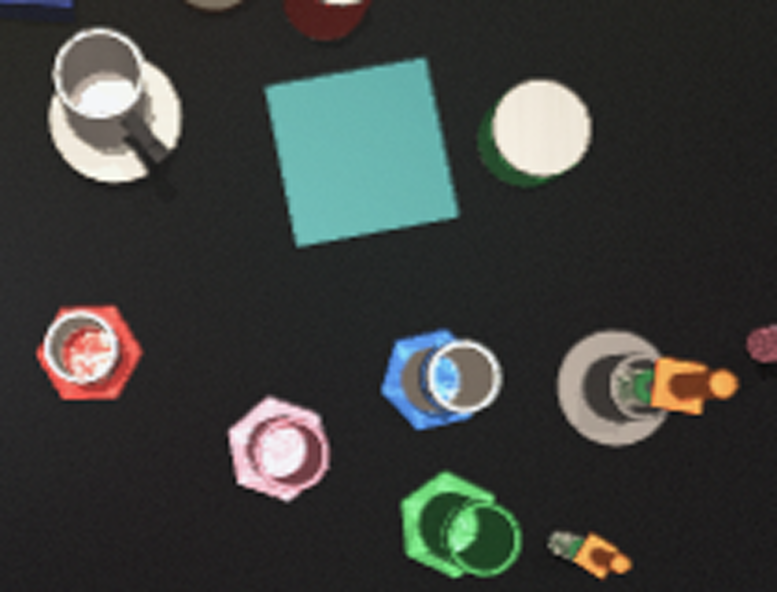

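View pics/s1.png

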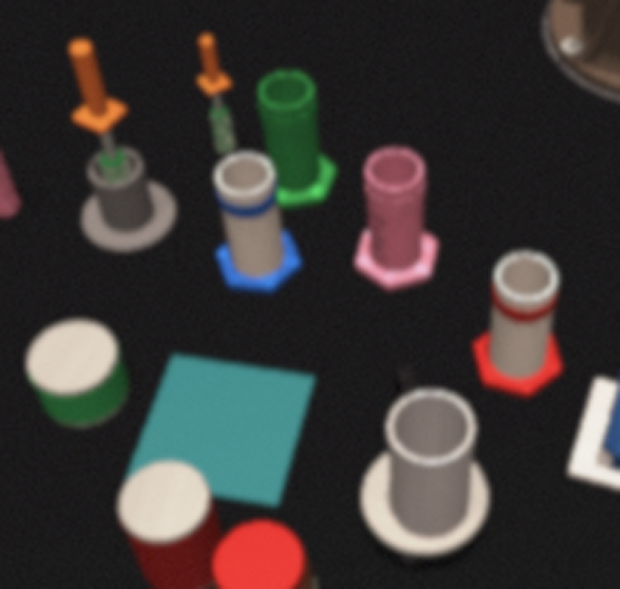

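The crops show the rims and features clearly. Top crop: red rim (82,347), blue rim (464,376), jug rim (98,73), guard (680,385), handle end (724,383). Scene crop: (525,278), (246,174), (431,427), (98,114), (80,46). I'll triangulate these, and use colour masks for the feet, mat and rack.

```bash
cat > h.py <<'E'
from cell import *
import cv2, numpy as np
def look(): return {n:read_camera(n) for n in ("scene","top")}
def ray(c,p):
    E=c["extrinsics"]; d=E[:3,:3]@np.linalg.inv(c["K"])@np.append(p,1.); return E[:3,3],d/np.linalg.norm(d)
def plane(c,P,z):
    return np.array([o[:2]+d[:2]*(z-o[2])/d[2] for o,d in (ray(c,p) for p in np.asarray(P,float).reshape(-1,2))])
def tri(c1,p1,c2,p2):
    (a,d),(b,e)=ray(c1,p1),ray(c2,p2)
    s=np.linalg.lstsq(np.c_[d,-e],b-a,rcond=None)[0]; q,r=a+s[0]*d,b+s[1]*e
    return (q+r)/2, np.linalg.norm(q-r)
HSV=dict(red=[(0,6),(174,180)],blue=[(102,118)],teal=[(82,95)],orange=[(9,16)])
def mask(c,col,smin=110,vmin=70,roi=None):
    h=cv2.cvtColor(c["img"],cv2.COLOR_RGB2HSV); m=0
    for a,b in HSV[col]: m=m|cv2.inRange(h,(a,smin,vmin),(b,255,255))
    if roi: x0,y0,x1,y1=roi; k=np.zeros_like(m); k[y0:y1,x0:x1]=255; m&=k
    return m
def blobs(m,amin=15):
    return sorted([c for c in cv2.findContours(m,cv2.RETR_EXTERNAL,cv2.CHAIN_APPROX_NONE)[0] if cv2.contourArea(c)>=amin],key=cv2.contourArea,reverse=True)
def foot(c,col,roi=None,z=.008):
    b=blobs(mask(c,col,roi=roi)); out=[]
    for k in b:
        (x,y),r=cv2.minEnclosingCircle(plane(c,k,z).astype(np.float32)); out.append((round(x,4),round(y,4),round(r,4)))
    return out
def quad(c,k,z):
    p=plane(c,k,z).astype(np.float32); return cv2.minAreaRect(p)
def fk(): o=get_obs(); return o["eef_pos"],o["orientation"]
def delta(t,yaw=None):
    """world target -> tool frame shift"""
    from scipy.spatial.transform import Rotation as R
    p,q=fk(); return R.from_quat(q).inv().apply(np.array(t)-p).round(4)
E
python3 - <<'E'
from h import *
L=look(); T,S=L["top"],L["scene"]
t=lambda u,v:np.array([(u+.5)/3.7-.5+270,(v+.5)/3.7-.5+130]); s=lambda u,v:np.array([(u+.5)/3.1-.5+180,(v+.5)/3.1-.5+85])
for n,a,b in [("red",(82,347),(525,278)),("blue",(464,376),(246,174)),("jug",(98,73),(431,427)),("guard",(680,385),(98,114)),("end",(724,383),(80,46)),("hfoot",(612,388),(129,214))]:
    p,e=tri(T,t(*a),S,s(*b)); print(n,p.round(4),round(e,4))
print("plate",plane(T,[t(115,116)],.04),plane(S,[s(425,495)],.04))
for n,c in L.items():
    print(n,"red",foot(c,"red")[:4],"blue",foot(c,"blue")[:8])
    k=blobs(mask(c,"teal"))[0]; print("mat",quad(c,k,.003))
    h=cv2.cvtColor(c["img"],cv2.COLOR_RGB2HSV)
    r=(150,185,280,240) if n=="top" else (355,200,500,275)
    k=blobs(mask(c,"blue",vmin=40,roi=r)); 
    for j in k[:4]: print("cradle",quad(c,j,.043), cv2.moments(j)["m10"]/cv2.moments(j)["m00"])
    m=cv2.inRange(h,(0,0,140),(180,70,255)); kk=np.zeros_like(m); kk[r[1]:r[3],r[0]:r[2]]=255; m&=kk
    k=np.vstack(blobs(m)); print("rack",quad(c,k,.008))
g=cv2.convertScaleAbs(T["img"][125:200,270:345,::-1],alpha=4); cv2.imwrite("pics/jt.png",np.hstack([cv2.resize(g,(399,399),interpolation=cv2.INTER_CUBIC),cv2.resize(cv2.convertScaleAbs(S["img"][195:270,285:360,::-1],alpha=4),(399,399),interpolation=cv2.INTER_CUBIC)]))
E
```

```text
red [ 0.484  -0.002   0.1173] 0.0004
blue [ 0.4619 -0.2652  0.1213] 0.0007
jug [ 0.6681 -0.0153  0.1543] 0.0015
guard [ 0.4548 -0.4107  0.1368] 0.0011
end [ 0.4549 -0.4089  0.214 ] 0.0008
hfoot [ 0.4545 -0.408   0.0061] 0.0025
plate [[ 0.66257062 -0.02238021]] [[ 0.66199527 -0.02277061]]
scene red [(0.7606, -0.1637, 0.0733), (0.7781, 0.5542, 0.0756), (0.6208, -0.7473, 0.064), (0.3735, -0.1587, 0.0551)] blue [(0.7838, 0.0743, 0.0853), (0.754, 0.6214, 0.1087), (0.5001, 0.3454, 0.0514), (0.5056, 0.2308, 0.0514), (0.5098, 0.1166, 0.051), (0.4604, 0.7262, 0.0443), (-0.263, 0.756, 0.0527), (0.4635, -0.2666, 0.0435)]
mat ((0.6414951682090759, -0.21686819195747375), (0.13542547821998596, 0.1348540037870407), 10.05681324005127)
cradle ((0.5244653820991516, 0.3403871953487396), (0.09535329788923264, 0.04941467195749283), 5.647976875305176) 472.93298611111106
cradle ((0.5306929349899292, 0.22752602398395538), (0.09436754882335663, 0.05117601901292801), 2.100161075592041) 428.3565282454171
cradle ((0.5341405272483826, 0.12083342671394348), (0.09504017978906631, 0.04886746406555176), 6.5173778533
[... 382 characters left out ...]
3), (0.5284, 0.2364, 0.0441), (0.5332, 0.1238, 0.044), (0.4623, -0.2662, 0.0413)]
mat ((0.6964880228042603, -0.2616853415966034), (0.04558953642845154, 0.02452828735113144), 48.36774826049805)
cradle ((0.5202267169952393, 0.33658766746520996), (0.0764772966504097, 0.04076036810874939), 2.109978437423706) 169.4923273657289
cradle ((0.5249853730201721, 0.22785788774490356), (0.0760391503572464, 0.04350630193948746), 3.5908288955688477) 209.59940017137959
cradle ((0.5300324559211731, 0.11784911155700684), (0.07610418647527695, 0.04294445738196373), 3.582120418548584) 249.89723320158103
rack ((0.5245931148529053, 0.22730202972888947), (0.09946788102388382, 0.3104430139064789), 2.513911485671997)
```

View pics/jt.png

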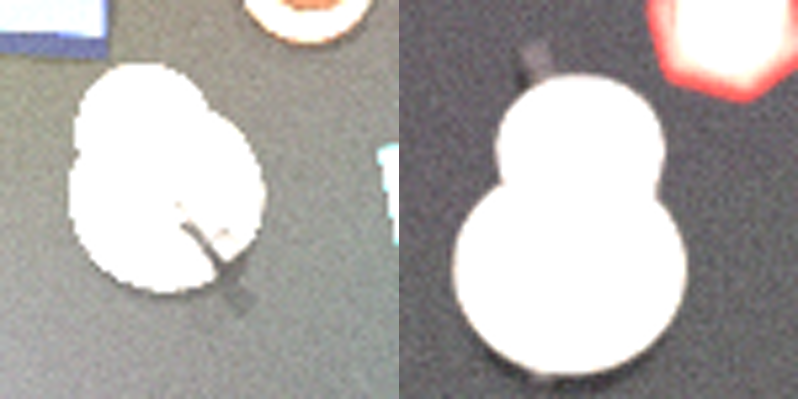

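The handle shows at top-crop (235,270–300) and scene-crop (538,45), pointing towards the robot and somewhat right. I'll grip the jug by its body, with the jaws along world y. First I'll measure the handle, mat and neighbouring tins, and work out the first move.

Run:
```python
from h import *
L=look(); T,S=L["top"],L["scene"]
f=399/75
t=lambda u,v:[(u+.5)/f-.5+270,(v+.5)/f-.5+125]; s=lambda u,v:[(u+.5)/f-.5+285,(v+.5)/f-.5+195]
print("bar top",plane(T,[t(228,262),t(222,268)],.135),"bottom",plane(T,[t(242,305)],.06),"scene",plane(S,[s(138,45)],.135))
for c in (T,S):
    k=blobs(mask(c,"teal",smin=80,roi=(330,135,405,205) if c is T else (210,190,290,250)))[0]; print("mat",quad(c,k,.003), quad(c,cv2.convexHull(k),.003)[0])
print("soup",plane(T,[[361,117]],.101),"spread",plane(T,[[329,109]],.11),"bean",plane(T,[[415.5,164.3]],.055))
print("delta jug",delta([.667,-.017,.245]))
```

```text
bar top [[ 0.60896815 -0.05517946]
 [ 0.60606943 -0.05229636]] bottom [[ 0.59977582 -0.06231455]] scene [[ 0.61330778 -0.05689629]]
mat ((0.6421613693237305, -0.2154814898967743), (0.13274678587913513, 0.13251745700836182), 10.40747356414795) (0.6421613097190857, -0.2154814600944519)
mat ((0.6415330767631531, -0.2168464958667755), (0.13541321456432343, 0.1349274069070816), 10.12559986114502) (0.6415330767631531, -0.2168464958667755)
soup [[ 0.76963442 -0.18660486]] spread [[ 0.78843863 -0.10016206]] bean [[ 0.6493164  -0.34315679]]
delta jug [6.517e-01 5.316e-01 3.000e-04]
```

Call:
arm_command --targets '[{"x": 0.652,"y": 0.532,"z": 0,"roll": -13.9,"hand": 1},{"x": 0.652,"y": 0.532,"z": 0,"roll": -13.9,"hand": 1},{"x": 0.652,"y": 0.532,"z": 0,"roll": -13.9,"hand": 1},{"x": 0.652,"y": 0.532,"z": 0,"roll": -13.9,"hand": 1},{"x": 0.652,"y": 0.532,"z": 0,"roll": -13.9,"hand": 1},{"x": 0.652,"y": 0.532,"z": 0,"roll": -13.9,"hand": 1},{"x": 0.652,"y": 0.532,"z": 0,"roll": -13.9,"hand": 1},{"x": 0.652,"y": 0.532,"z": 0,"roll": -13.9,"hand": 1},{"x": 0.652,"y": 0.532,"z": 0,"roll": -13.9,"hand": 1},{"x": 0.652,"y": 0.532,"z": 0,"roll": -13.9,"hand": 1},{"x": 0.652,"y": 0.532,"z": 0,"roll": -13.9,"hand": 1},{"x": 0.652,"y": 0.532,"z": 0,"roll": -13.9,"hand": 1}]' --newtons 50

```text
t: 1.8
eef_pos: [0.6134, 0.0541, 0.2455]
orientation: [1.0, 0.0, 0.0, -0.0]
contact_force: [0.8, 1.9, 1.8]
finger_gap: 0.997
finger_force: 0.0
```

Run:
```python
from h import *
o=get_obs(); print(o["qpos"].round(3),o["orientation"].round(4),o["eef_pos"],delta([.667,-.016,.245]))
```

```text
[ 0.405  0.262 -0.126  0.    -1.183  1.167] [ 1.e+00  5.e-04  3.e-04 -1.e-04] [0.61338365 0.05405194 0.24553375] [0.0535 0.0701 0.0005]
```

Call:
arm_command --targets '[{"x": 0,"y": 0,"z": 0,"roll": 0,"hand": 1},{"x": 0,"y": 0,"z": 0,"roll": 0,"hand": 1}]'

```text
t: 2.05
eef_pos: [0.6122, 0.0554, 0.2449]
orientation: [1.0, -0.0, -0.0, 0.0]
contact_force: [-0.2, 0.7, 0.1]
finger_gap: 1.001
finger_force: 0.0
```

Call:
arm_command --targets '[{"x": 0.056,"y": 0.071,"z": 0,"roll": 0,"hand": 1},{"x": 0.056,"y": 0.071,"z": 0,"roll": 0,"hand": 1},{"x": 0.056,"y": 0.071,"z": 0.04,"roll": 0,"hand": 1},{"x": 0.056,"y": 0.071,"z": 0.08,"roll": 0,"hand": 1},{"x": 0.056,"y": 0.071,"z": 0.11,"roll": 0,"hand": 1},{"x": 0.056,"y": 0.071,"z": 0.13,"roll": 0,"hand": 1},{"x": 0.056,"y": 0.071,"z": 0.13,"roll": 0,"hand": 1},{"x": 0.056,"y": 0.071,"z": 0.13,"roll": 0,"hand": -1},{"x": 0.056,"y": 0.071,"z": 0.13,"roll": 0,"hand": -1},{"x": 0.056,"y": 0.071,"z": 0.13,"roll": 0,"hand": -1},{"x": 0.056,"y": 0.071,"z": 0.13,"roll": 0,"hand": -1},{"x": 0.056,"y": 0.071,"z": 0.13,"roll": 0,"hand": -1}]'

```text
t: 3.55
eef_pos: [0.6694, -0.0147, 0.1173]
orientation: [1.0, 0.001, 0.002, -0.0]
contact_force: [-0.1, 1.3, 6.2]
finger_gap: 0.724
finger_force: 54.6
```

Call:
arm_command --targets '[{"x": 0,"y": 0,"z": -0.04,"roll": 0,"hand": -1},{"x": -0.008,"y": 0.05,"z": -0.04,"roll": 0,"hand": -1},{"x": -0.015,"y": 0.1,"z": -0.04,"roll": 0,"hand": -1},{"x": -0.022,"y": 0.15,"z": -0.04,"roll": 0,"hand": -1},{"x": -0.027,"y": 0.19,"z": -0.03,"roll": 0,"hand": -1},{"x": -0.027,"y": 0.201,"z": -0.01,"roll": 0,"hand": -1},{"x": -0.027,"y": 0.201,"z": 0.015,"roll": 0,"hand": -1},{"x": -0.027,"y": 0.201,"z": 0.028,"roll": 0,"hand": -1},{"x": -0.027,"y": 0.201,"z": 0.034,"roll": 0,"hand": -1},{"x": -0.027,"y": 0.201,"z": 0.036,"roll": 0,"hand": -1},{"x": -0.027,"y": 0.201,"z": 0.036,"roll": 0,"hand": -1}]'

```text
t: 4.92
eef_pos: [0.6421, -0.2158, 0.0804]
orientation: [1.0, 0.001, 0.001, 0.0]
contact_force: [-1.2, 0.5, 1.8]
finger_gap: 0.725
finger_force: 55.8
```

Run:
```python
from h import *
L=look(); cv2.imwrite("pics/s2.png",cv2.resize(L["scene"]["img"][100:300,150:400,::-1],None,fx=3,fy=3,interpolation=cv2.INTER_CUBIC))
```

```text
(no output)
```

View pics/s2.png

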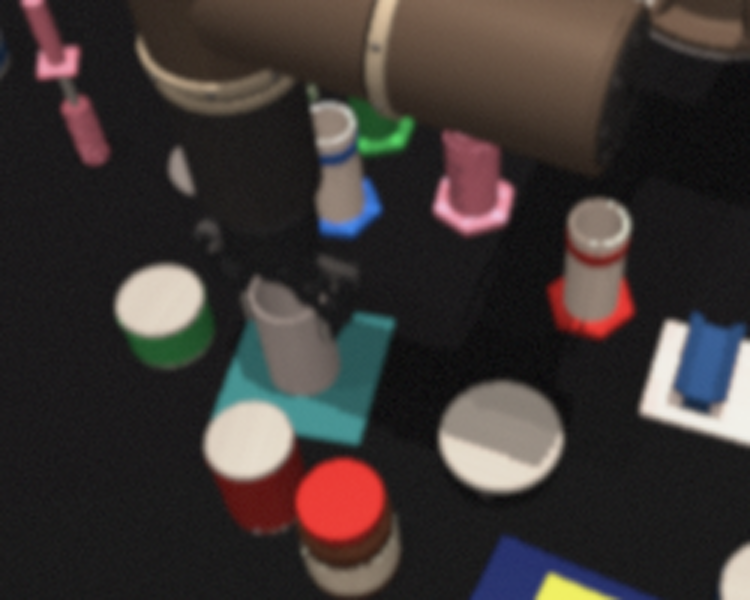

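Call:
arm_command --targets '[{"x": 0,"y": 0,"z": 0.001,"roll": 0,"hand": -1},{"x": 0,"y": 0,"z": 0.001,"roll": 0,"hand": 1},{"x": 0,"y": 0,"z": 0.001,"roll": 0,"hand": 1},{"x": 0,"y": 0,"z": 0.001,"roll": 0,"hand": 1},{"x": 0,"y": 0,"z": -0.04,"roll": 0,"hand": 1},{"x": 0,"y": 0,"z": -0.09,"roll": 0,"hand": 1},{"x": 0,"y": 0,"z": -0.14,"roll": 0,"hand": 1},{"x": 0,"y": 0,"z": -0.185,"roll": 0,"hand": 1},{"x": -0.06,"y": 0.06,"z": -0.185,"roll": 0,"hand": 1},{"x": -0.12,"y": 0.1,"z": -0.185,"roll": 0,"hand": 1},{"x": -0.16,"y": 0.13,"z": -0.185,"roll": 0,"hand": 1},{"x": -0.16,"y": 0.13,"z": -0.185,"roll": 0,"hand": 1}]'

```text
t: 6.52
eef_pos: [0.479, -0.3478, 0.2648]
orientation: [1.0, -0.001, 0.0, 0.0]
contact_force: [0.0, -0.4, -0.3]
finger_gap: 1.001
finger_force: 0.0
```

Run:
```python
from h import *
L=look(); cv2.imwrite("pics/t3.png",cv2.resize(L["top"]["img"][130:290,290:500,::-1],None,fx=3.7,fy=3.7,interpolation=cv2.INTER_CUBIC))
for n,c in L.items(): print(n,[x for x in foot(c,"red")+foot(c,"blue") if .036<x[2]<.047 and x[0]<.56])
o=get_obs();print(o["eef_pos"],o["qpos"].round(2))
```

```text
scene [(0.4859, -0.0009, 0.0435), (0.4604, 0.7262, 0.0443), (0.1305, 0.7547, 0.037), (0.4626, -0.265, 0.0423), (-0.0408, -1.5415, 0.0372)]
top [(0.4845, -0.0011, 0.0408), (0.3277, 0.7819, 0.0429), (0.5234, 0.35, 0.0443), (0.5284, 0.2364, 0.0441), (0.5332, 0.1238, 0.044)]
[ 0.48015997 -0.34742965  0.26474927] [-0.3   0.21 -0.15  0.   -1.21  1.87]
```

View pics/t3.png

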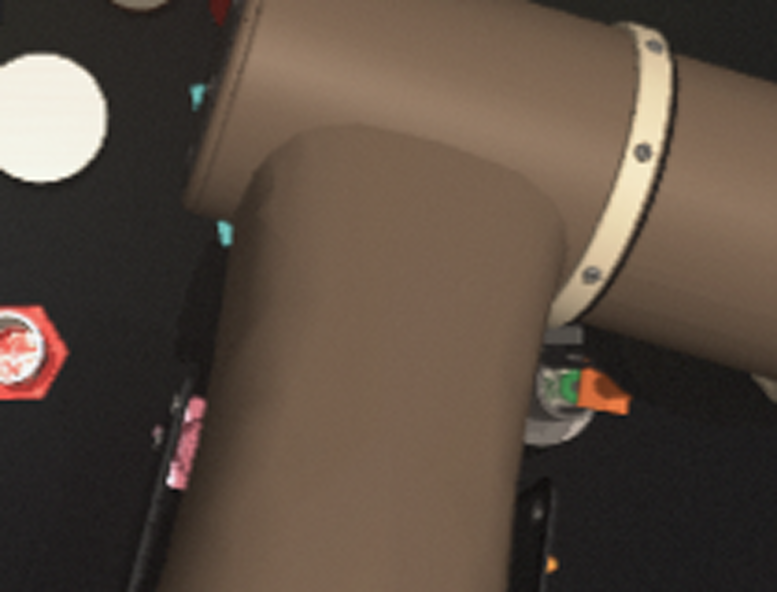

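The arm hides most of the top view, but the brush is still in the holder (guard at about (605,390)). I'll grasp it now.

Call:
arm_command --targets '[{"x": -0.025,"y": 0.063,"z": 0,"roll": 0,"hand": 1},{"x": -0.025,"y": 0.063,"z": 0,"roll": 0,"hand": 1},{"x": -0.025,"y": 0.063,"z": 0.04,"roll": 0,"hand": 1},{"x": -0.025,"y": 0.063,"z": 0.08,"roll": 0,"hand": 1},{"x": -0.025,"y": 0.063,"z": 0.1,"roll": 0,"hand": 1},{"x": -0.025,"y": 0.063,"z": 0.1,"roll": 0,"hand": 1},{"x": -0.025,"y": 0.063,"z": 0.1,"roll": 0,"hand": -1},{"x": -0.025,"y": 0.063,"z": 0.1,"roll": 0,"hand": -1},{"x": -0.025,"y": 0.063,"z": 0.1,"roll": 0,"hand": -1},{"x": -0.025,"y": 0.063,"z": 0.1,"roll": 0,"hand": -1},{"x": -0.025,"y": 0.063,"z": 0.1,"roll": 0,"hand": -1},{"x": -0.025,"y": 0.063,"z": 0.1,"roll": 0,"hand": -1}]' --newtons 60

```text
t: 8.12
eef_pos: [0.457, -0.4096, 0.1651]
orientation: [1.0, 0.0, 0.0, 0.0]
contact_force: [-0.5, 0.7, 5.4]
finger_gap: 0.192
finger_force: 58.5
```

Call:
arm_command --targets '[{"x": 0,"y": 0,"z": -0.04,"roll": 0,"hand": -1},{"x": 0,"y": 0,"z": -0.09,"roll": 0,"hand": -1},{"x": 0,"y": 0,"z": -0.14,"roll": 0,"hand": -1},{"x": 0.005,"y": -0.05,"z": -0.14,"roll": 0,"hand": -1},{"x": 0.01,"y": -0.11,"z": -0.14,"roll": 0,"hand": -1},{"x": 0.015,"y": -0.17,"z": -0.14,"roll": 0,"hand": -1},{"x": 0.02,"y": -0.23,"z": -0.14,"roll": 0,"hand": -1},{"x": 0.025,"y": -0.29,"z": -0.14,"roll": 0,"hand": -1},{"x": 0.0295,"y": -0.35,"z": -0.14,"roll": 0,"hand": -1},{"x": 0.0295,"y": -0.409,"z": -0.14,"roll": 0,"hand": -1},{"x": 0.0295,"y": -0.409,"z": -0.14,"roll": 0,"hand": -1},{"x": 0.0295,"y": -0.409,"z": -0.14,"roll": 0,"hand": -1}]'

```text
t: 9.62
eef_pos: [0.4855, -0.0001, 0.3039]
orientation: [1.0, 0.001, -0.0, 0.0]
contact_force: [-0.6, 0.3, -0.4]
finger_gap: 0.201
finger_force: 44.7
```

Run:
```python
from h import *
L=look(); S=L["scene"]; cv2.imwrite("pics/s4.png",cv2.resize(S["img"][70:270,210:450,::-1],None,fx=3,fy=3,interpolation=cv2.INTER_CUBIC))
for n,c in L.items(): print(n,[x for x in foot(c,"red")+foot(c,"blue") if .036<x[2]<.047 and x[0]<.56])
o=get_obs();print(o["eef_pos"],o["finger_gap"])
```

```text
scene [(0.4873, -0.0009, 0.0423), (0.4604, 0.7262, 0.0443), (0.4635, -0.2666, 0.0435), (0.1305, 0.7547, 0.037), (-0.0417, -1.5418, 0.0364)]
top [(0.4623, -0.2662, 0.0413)]
[ 0.48565398 -0.00113938  0.3040217 ] 0.19554748843415518
```

View pics/s4.png

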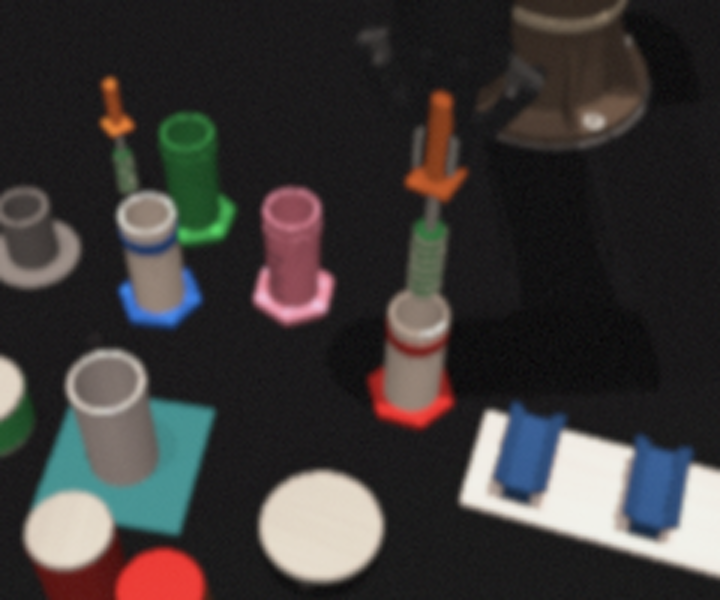

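```bash
cat >> h.py <<'E'
def proj(c,P):
    E=np.linalg.inv(c["extrinsics"]); q=(E[:3,:3]@np.atleast_2d(P).T).T+E[:3,3]; q=q@c["K"].T; return q[:,:2]/q[:,2:]
E
python3 - <<'E'
from h import *
S=read_camera("scene")
print(proj(S,[[.4845,-.001,.147],[.4845,-.001,.275],[.4845,-.001,.351],[.4845,-.0015,.12]]))
m=mask(S,"orange",roi=(330,90,380,145)); b=blobs(m)[0]; print(cv2.boundingRect(b))
E
```

```text
[[350.24322038 167.00002431]
 [354.36385208 129.45900662]
 [357.31470373 102.57527076]
 [349.29648689 173.85945127]]
(345, 100, 20, 37)
```

Call:
arm_command --targets '[{"x": -0.001,"y": 0.001,"z": 0.02,"roll": 0,"hand": -1},{"x": -0.001,"y": 0.001,"z": 0.04,"roll": 0,"hand": -1},{"x": -0.001,"y": 0.001,"z": 0.06,"roll": 0,"hand": -1},{"x": -0.001,"y": 0.001,"z": 0.08,"roll": 0,"hand": -1},{"x": -0.001,"y": 0.001,"z": 0.1,"roll": 0,"hand": -1},{"x": -0.001,"y": 0.001,"z": 0.115,"roll": 0,"hand": -1},{"x": -0.001,"y": 0.001,"z": 0.125,"roll": 0,"hand": -1},{"x": -0.001,"y": 0.001,"z": 0.128,"roll": 0,"hand": -1},{"x": -0.001,"y": 0.001,"z": 0.128,"roll": 0,"hand": -1},{"x": -0.001,"y": 0.001,"z": 0.128,"roll": 0,"hand": -1},{"x": -0.001,"y": 0.001,"z": 0.128,"roll": 0,"hand": -1}]'

```text
t: 11.15
eef_pos: [0.4851, -0.0011, 0.1767]
orientation: [1.0, 0.001, 0.0, -0.0]
contact_force: [0.6, -0.5, -0.9]
finger_gap: 0.194
finger_force: 58.4
```

Run:
```python
from h import *
S=read_camera("scene"); p=get_obs()["eef_pos"]; print(p,proj(S,[[p[0]-.002,p[1],p[2]-.029]]))
b=blobs(mask(S,"orange",roi=(325,90,380,200)))[0]; print(cv2.boundingRect(b)); print(foot(S,"red",roi=(320,180,375,225)))
cv2.imwrite("pics/s5.png",cv2.resize(S["img"][90:240,280:420,::-1],None,fx=4,fy=4,interpolation=cv2.INTER_CUBIC))
```

```text
[ 0.48500979 -0.00113963  0.17665251] [[350.39149231 166.3842568 ]]
(341, 144, 19, 30)
[(0.4873, -0.0009, 0.0423), (0.4229, -0.0158, 0.0276)]
```

View pics/s5.png

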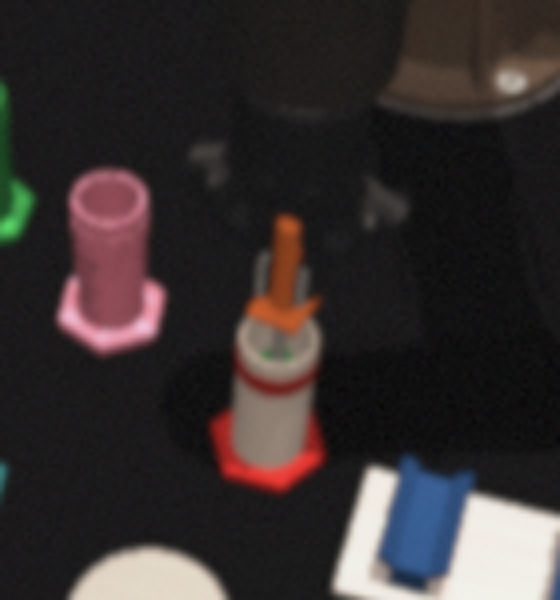

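Call:
arm_command --targets '[{"z": -0.012},{"z": -0.024},{"z": -0.036},{"z": -0.048},{"z": -0.06},{"z": -0.072},{"z": -0.072},{"z": -0.072},{"z": -0.09},{"z": -0.11},{"z": -0.13},{"z": -0.13}]'

```text
invalid input at $.targets[0]: expected keys x, y, z, roll, hand
```

Run:
```python
from h import *
L=look(); S=L["scene"]
for n,c in L.items(): print(n,[x for x in foot(c,"red")+foot(c,"blue") if .036<x[2]<.047 and x[0]<.56])
o=get_obs();p=o["eef_pos"];print(p,o["finger_gap"],proj(S,[[p[0]-.002,p[1],p[2]-.029]]))
b=blobs(mask(S,"orange",roi=(325,90,380,200)))[0]; print(cv2.boundingRect(b))
```

```text
scene [(0.4873, -0.0009, 0.0423), (0.4604, 0.7262, 0.0443), (0.4635, -0.2666, 0.0435), (0.1305, 0.7547, 0.037), (-0.0408, -1.5415, 0.0372)]
top [(0.3277, 0.7819, 0.0429), (0.5318, 0.3503, 0.0371), (0.4623, -0.2662, 0.0413)]
[ 0.48494162 -0.00117383  0.17651834] 0.19400343422920255 [[350.38284942 166.39608764]]
(342, 144, 18, 30)
```

Call:
arm_command --targets '[{"x": 0,"y": 0,"z": -0.012,"roll": 0,"hand": -1},{"x": 0,"y": 0,"z": -0.024,"roll": 0,"hand": -1},{"x": 0,"y": 0,"z": -0.036,"roll": 0,"hand": -1},{"x": 0,"y": 0,"z": -0.048,"roll": 0,"hand": -1},{"x": 0,"y": 0,"z": -0.06,"roll": 0,"hand": -1},{"x": 0,"y": 0,"z": -0.072,"roll": 0,"hand": -1},{"x": 0,"y": 0,"z": -0.072,"roll": 0,"hand": -1},{"x": 0,"y": 0,"z": -0.072,"roll": 0,"hand": -1},{"x": 0,"y": 0,"z": -0.09,"roll": 0,"hand": -1},{"x": 0,"y": 0,"z": -0.11,"roll": 0,"hand": -1},{"x": 0,"y": 0,"z": -0.13,"roll": 0,"hand": -1},{"x": 0,"y": 0,"z": -0.13,"roll": 0,"hand": -1}]'

```text
t: 12.8
eef_pos: [0.4854, -0.0011, 0.307]
orientation: [1.0, 0.0, 0.001, -0.0]
contact_force: [0.1, 0.2, -1.1]
finger_gap: 0.196
finger_force: 58.5
```

Run:
```python
from h import *
L=look(); S=L["scene"]
for n,c in L.items(): print(n,[x for x in foot(c,"red")+foot(c,"blue") if .036<x[2]<.047 and x[0]<.56])
o=get_obs();p=o["eef_pos"];print(p,o["finger_gap"],proj(S,[[p[0]-.002,p[1],p[2]-.029]]))
b=blobs(mask(S,"orange",roi=(325,80,380,200)))[0]; print(cv2.boundingRect(b))
```

```text
scene [(0.4873, -0.0009, 0.0423), (0.4604, 0.7262, 0.0443), (0.4635, -0.2666, 0.0435), (0.1305, 0.7547, 0.037), (-0.0408, -1.5415, 0.0372)]
top [(0.4623, -0.2662, 0.0413)]
[ 0.48444748 -0.00123917  0.30532025] 0.19520224932109106 [[354.58554446 128.38399122]]
(345, 98, 20, 38)
```

Call:
arm_command --targets '[{"x": -0.004,"y": 0.05,"z": 0,"roll": 0,"hand": -1},{"x": -0.008,"y": 0.1,"z": 0,"roll": 0,"hand": -1},{"x": -0.012,"y": 0.16,"z": 0,"roll": 0,"hand": -1},{"x": -0.016,"y": 0.22,"z": 0,"roll": 0,"hand": -1},{"x": -0.0205,"y": 0.2645,"z": 0,"roll": 0,"hand": -1},{"x": -0.0205,"y": 0.2645,"z": 0,"roll": 0,"hand": -1},{"x": -0.0205,"y": 0.2645,"z": 0,"roll": 0,"hand": -1}]'

```text
t: 13.78
eef_pos: [0.4641, -0.2657, 0.3051]
orientation: [1.0, -0.0, -0.001, -0.0]
contact_force: [-0.4, -0.1, -1.4]
finger_gap: 0.196
finger_force: 58.9
```

Run:
```python
from h import *
L=look(); S=L["scene"]
for n,c in L.items(): print(n,[x for x in foot(c,"red")+foot(c,"blue") if .036<x[2]<.047 and x[0]<.56])
o=get_obs();p=o["eef_pos"];print(p,o["finger_gap"],proj(S,[[p[0]-.002,p[1],p[2]-.029],[.4625,-.2658,.12],[p[0]-.002,p[1],p[2]-.157]]))
for b in blobs(mask(S,"orange",roi=(230,70,300,200))): print(cv2.boundingRect(b))
cv2.imwrite("pics/s6.png",cv2.resize(S["img"][60:200,200:340,::-1],None,fx=4,fy=4,interpolation=cv2.INTER_CUBIC))
```

```text
scene [(0.4859, -0.0009, 0.0435), (0.4604, 0.7262, 0.0443), (0.1305, 0.7547, 0.037), (0.465, -0.2656, 0.0417), (-0.0408, -1.5415, 0.0372)]
top [(0.3277, 0.7819, 0.0429), (0.5234, 0.35, 0.0443), (0.5284, 0.2364, 0.0441), (0.5332, 0.1238, 0.044)]
[ 0.46454393 -0.26497184  0.30585085] 0.19720043015729333 [[251.10333526  94.91907284]
 [258.64514828 141.18729274]
 [257.62316045 133.60762665]]
(241, 70, 20, 46)
```

View pics/s6.png

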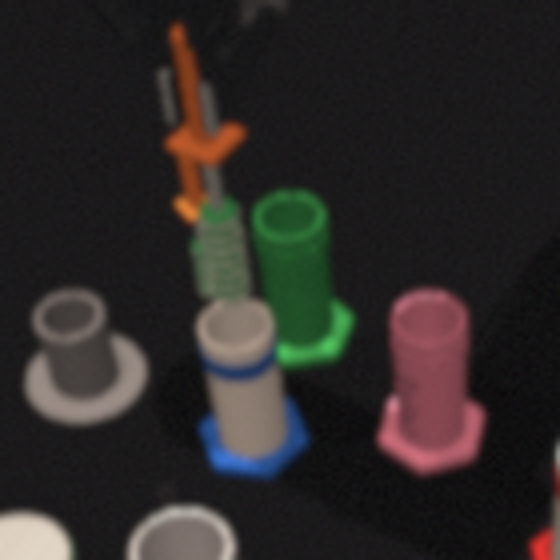

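Brush tip at (257.5,134) and blue rim centre at (259,141.5) both match the prediction. Next I'll dip, hold, and draw up slowly.

Call:
arm_command --targets '[{"x": 0,"y": 0,"z": 0.03,"roll": 0,"hand": -1},{"x": 0,"y": 0,"z": 0.055,"roll": 0,"hand": -1},{"x": 0,"y": 0,"z": 0.08,"roll": 0,"hand": -1},{"x": 0,"y": 0,"z": 0.1,"roll": 0,"hand": -1},{"x": 0,"y": 0,"z": 0.12,"roll": 0,"hand": -1},{"x": 0,"y": 0,"z": 0.128,"roll": 0,"hand": -1},{"x": 0,"y": 0,"z": 0.128,"roll": 0,"hand": -1},{"x": 0,"y": 0,"z": 0.128,"roll": 0,"hand": -1},{"x": 0,"y": 0,"z": 0.128,"roll": 0,"hand": -1}]'

```text
t: 15.0
eef_pos: [0.465, -0.2658, 0.1791]
orientation: [1.0, 0.0, 0.001, 0.0]
contact_force: [-0.6, 0.4, -0.4]
finger_gap: 0.195
finger_force: 59.0
```

Call:
arm_command --targets '[{"x": 0,"y": 0,"z": -0.012,"roll": 0,"hand": -1},{"x": 0,"y": 0,"z": -0.024,"roll": 0,"hand": -1},{"x": 0,"y": 0,"z": -0.036,"roll": 0,"hand": -1},{"x": 0,"y": 0,"z": -0.048,"roll": 0,"hand": -1},{"x": 0,"y": 0,"z": -0.06,"roll": 0,"hand": -1},{"x": 0,"y": 0,"z": -0.072,"roll": 0,"hand": -1},{"x": 0,"y": 0,"z": -0.072,"roll": 0,"hand": -1},{"x": 0,"y": 0,"z": -0.072,"roll": 0,"hand": -1},{"x": 0,"y": 0,"z": -0.072,"roll": 0,"hand": -1}]'

```text
t: 16.12
eef_pos: [0.4643, -0.2657, 0.2497]
orientation: [1.0, 0.0, -0.0, -0.0]
contact_force: [0.2, -0.7, -0.5]
finger_gap: 0.195
finger_force: 59.0
```

Run:
```python
from h import *
S=read_camera("scene")
print([x for x in foot(S,"red")+foot(S,"blue") if .036<x[2]<.047 and .4<x[0]<.56])
o=get_obs();p=o["eef_pos"];print(p,o["finger_gap"],proj(S,[[p[0]-.002,p[1],p[2]-.029],[.642,-.216,.118]]))
for b in blobs(mask(S,"orange",roi=(230,70,300,200))): print(cv2.boundingRect(b))
# jug rim: grey bright ring at rim region
cv2.imwrite("pics/s7.png",cv2.resize(S["img"][70:250,210:330,::-1],None,fx=4,fy=4,interpolation=cv2.INTER_CUBIC)[:600])
```

```text
[(0.4859, -0.0009, 0.0435), (0.4604, 0.7262, 0.0443), (0.4646, -0.2659, 0.0413)]
[ 0.46432513 -0.26571047  0.24978858] 0.1947993853982823 [[253.90106738 112.75149318]
 [245.28158732 197.19104038]]
(243, 87, 21, 33)
```

View pics/s7.png

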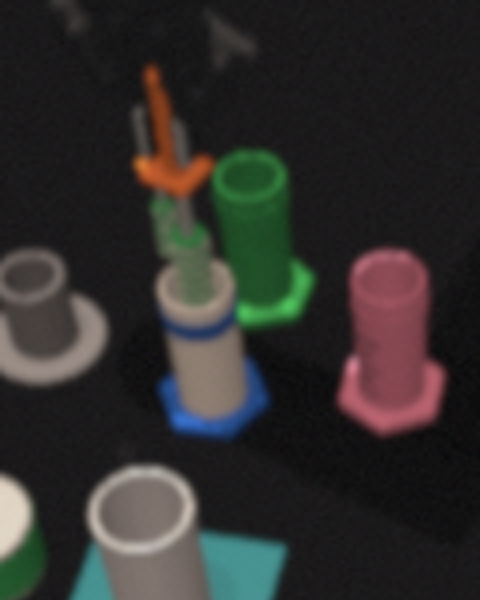

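Call:
arm_command --targets '[{"x": 0,"y": 0,"z": -0.03,"roll": 0,"hand": -1},{"x": 0,"y": 0,"z": -0.06,"roll": 0,"hand": -1},{"x": 0.05,"y": -0.015,"z": -0.06,"roll": 0,"hand": -1},{"x": 0.1,"y": -0.03,"z": -0.06,"roll": 0,"hand": -1},{"x": 0.15,"y": -0.045,"z": -0.06,"roll": 0,"hand": -1},{"x": 0.179,"y": -0.05,"z": -0.06,"roll": 0,"hand": -1},{"x": 0.179,"y": -0.05,"z": -0.06,"roll": 0,"hand": -1},{"x": 0.179,"y": -0.05,"z": -0.06,"roll": 0,"hand": -1}]'

```text
t: 17.18
eef_pos: [0.6431, -0.2157, 0.3096]
orientation: [1.0, 0.0, -0.001, -0.0]
contact_force: [-0.6, -0.2, -0.3]
finger_gap: 0.195
finger_force: 59.0
```

Run:
```python
from h import *
S=read_camera("scene")
print([x for x in foot(S,"red")+foot(S,"blue") if .036<x[2]<.047 and .4<x[0]<.56])
o=get_obs();p=o["eef_pos"];print(p,o["finger_gap"],proj(S,[[p[0]-.002,p[1],p[2]-.029]]))
for b in blobs(mask(S,"orange",roi=(200,90,300,200))): print(cv2.boundingRect(b))
```

```text
[(0.486, -0.0001, 0.0431), (0.4604, 0.7262, 0.0443), (0.4635, -0.2666, 0.0435)]
[ 0.64288034 -0.21581659  0.31014185] 0.19569753266297849 [[234.16311945 151.0833561 ]]
(223, 124, 22, 35)
(243, 95, 12, 20)
```

Call:
arm_command --targets '[{"x": 0,"y": 0,"z": 0.03,"roll": 0,"hand": -1},{"x": 0,"y": 0,"z": 0.06,"roll": 0,"hand": -1},{"x": 0,"y": 0,"z": 0.085,"roll": 0,"hand": -1},{"x": 0,"y": 0,"z": 0.105,"roll": 0,"hand": -1},{"x": 0,"y": 0,"z": 0.122,"roll": 0,"hand": -1},{"x": 0,"y": 0,"z": 0.132,"roll": 0,"hand": -1},{"x": 0,"y": 0,"z": 0.132,"roll": 0,"hand": -1},{"x": 0,"y": 0,"z": 0.132,"roll": 0,"hand": -1},{"x": 0,"y": 0,"z": 0.132,"roll": 0,"hand": -1}]'

```text
t: 18.35
eef_pos: [0.6439, -0.2157, 0.1791]
orientation: [1.0, 0.0, 0.001, 0.0]
contact_force: [0.1, -0.5, -1.1]
finger_gap: 0.198
finger_force: 59.0
```

Call:
arm_command --targets '[{"x": 0,"y": 0,"z": -0.012,"roll": 0,"hand": -1},{"x": 0,"y": 0,"z": -0.024,"roll": 0,"hand": -1},{"x": 0,"y": 0,"z": -0.036,"roll": 0,"hand": -1},{"x": 0,"y": 0,"z": -0.048,"roll": 0,"hand": -1},{"x": 0,"y": 0,"z": -0.06,"roll": 0,"hand": -1},{"x": 0,"y": 0,"z": -0.072,"roll": 0,"hand": -1},{"x": 0,"y": 0,"z": -0.072,"roll": 0,"hand": -1},{"x": 0,"y": 0,"z": -0.072,"roll": 0,"hand": -1},{"x": 0,"y": 0,"z": -0.072,"roll": 0,"hand": -1}]'

```text
t: 19.48
eef_pos: [0.6432, -0.2155, 0.2496]
orientation: [1.0, 0.0, -0.001, -0.0]
contact_force: [-0.5, 0.3, -0.5]
finger_gap: 0.194
finger_force: 59.0
```

Run:
```python
from h import *
S=read_camera("scene")
print([x for x in foot(S,"red")+foot(S,"blue") if .036<x[2]<.047 and .4<x[0]<.56])
o=get_obs();p=o["eef_pos"];print(p,o["finger_gap"],proj(S,[[p[0]-.002,p[1],p[2]-.029]]))
for b in blobs(mask(S,"orange",roi=(200,90,300,200))): print(cv2.boundingRect(b))
```

```text
[(0.486, -0.0001, 0.0431), (0.4604, 0.7262, 0.0443), (0.4633, -0.2658, 0.0432)]
[ 0.64328972 -0.21558211  0.24962079] 0.19250211780637794 [[238.80582658 169.85978917]]
(228, 146, 21, 32)
(243, 95, 12, 21)
```

Call:
arm_command --targets '[{"x": 0,"y": 0,"z": 0.02,"roll": 0,"hand": -1},{"x": 0,"y": 0,"z": 0.04,"roll": 0,"hand": -1},{"x": 0,"y": 0,"z": 0.06,"roll": 0,"hand": -1},{"x": 0,"y": 0,"z": 0.072,"roll": 0,"hand": -1},{"x": 0,"y": 0,"z": 0.073,"roll": 0,"hand": -1},{"x": 0,"y": 0,"z": 0.073,"roll": 0,"hand": -1},{"x": 0,"y": 0,"z": 0.073,"roll": 0,"hand": -1}]'

```text
t: 20.4
eef_pos: [0.644, -0.2157, 0.1783]
orientation: [1.0, 0.0, 0.001, 0.0]
contact_force: [0.3, -0.4, -0.6]
finger_gap: 0.192
finger_force: 59.0
```

Call:
arm_command --targets '[{"x": 0,"y": 0,"z": -0.012,"roll": 0,"hand": -1},{"x": 0,"y": 0,"z": -0.024,"roll": 0,"hand": -1},{"x": 0,"y": 0,"z": -0.036,"roll": 0,"hand": -1},{"x": 0,"y": 0,"z": -0.048,"roll": 0,"hand": -1},{"x": 0,"y": 0,"z": -0.06,"roll": 0,"hand": -1},{"x": 0,"y": 0,"z": -0.072,"roll": 0,"hand": -1},{"x": 0,"y": 0,"z": -0.072,"roll": 0,"hand": -1},{"x": 0,"y": 0,"z": -0.072,"roll": 0,"hand": -1},{"x": 0,"y": 0,"z": -0.09,"roll": 0,"hand": -1},{"x": 0,"y": 0,"z": -0.11,"roll": 0,"hand": -1},{"x": 0,"y": 0,"z": -0.13,"roll": 0,"hand": -1},{"x": 0,"y": 0,"z": -0.13,"roll": 0,"hand": -1}]'

```text
t: 21.9
eef_pos: [0.6444, -0.2159, 0.3099]
orientation: [1.0, 0.0, 0.002, 0.0]
contact_force: [-0.7, 1.0, -1.1]
finger_gap: 0.193
finger_force: 59.0
```

Call:
arm_command --targets '[{"x": -0.04,"y": 0.05,"z": 0,"roll": 0,"hand": -1},{"x": -0.08,"y": 0.09,"z": 0,"roll": 0,"hand": -1},{"x": -0.12,"y": 0.13,"z": 0,"roll": 0,"hand": -1},{"x": -0.16,"y": 0.17,"z": 0,"roll": 0,"hand": -1},{"x": -0.186,"y": 0.194,"z": 0,"roll": 0,"hand": -1},{"x": -0.186,"y": 0.194,"z": 0,"roll": 0,"hand": -1},{"x": -0.186,"y": 0.194,"z": 0,"roll": 0,"hand": -1}]'

```text
t: 22.78
eef_pos: [0.4576, -0.4097, 0.3069]
orientation: [1.0, 0.0, -0.0, -0.0]
contact_force: [-0.1, -0.5, -0.7]
finger_gap: 0.197
finger_force: 59.0
```

Run:
```python
from h import *
S=read_camera("scene")
print([x for x in foot(S,"red")+foot(S,"blue") if .036<x[2]<.047 and .4<x[0]<.56])
o=get_obs();p=o["eef_pos"];print(p,o["finger_gap"],proj(S,[[p[0]-.002,p[1],p[2]-.029],[p[0]-.002,p[1],p[2]-.157]]))
for b in blobs(mask(S,"orange",roi=(180,60,300,200))): print(cv2.boundingRect(b))
cv2.imwrite("pics/s8.png",cv2.resize(S["img"][60:200,160:300,::-1],None,fx=4,fy=4,interpolation=cv2.INTER_CUBIC))
```

```text
[(0.4859, -0.0009, 0.0435), (0.4604, 0.7262, 0.0443), (0.4639, -0.2665, 0.0408)]
[ 0.45804334 -0.40933456  0.30687966] 0.19602328877345854 [[199.2757049   79.28565611]
 [210.6557449  118.33788094]]
(190, 60, 19, 26)
(243, 95, 12, 21)
```

View pics/s8.png

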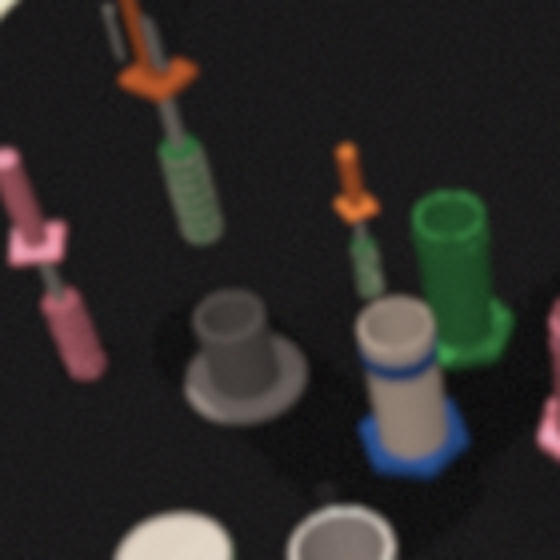

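Call:
arm_command --targets '[{"x": -0.001,"y": 0,"z": 0.03,"roll": 0,"hand": -1},{"x": -0.001,"y": 0,"z": 0.06,"roll": 0,"hand": -1},{"x": -0.001,"y": 0,"z": 0.09,"roll": 0,"hand": -1},{"x": -0.001,"y": 0,"z": 0.115,"roll": 0,"hand": -1},{"x": -0.001,"y": 0,"z": 0.132,"roll": 0,"hand": -1},{"x": -0.001,"y": 0,"z": 0.138,"roll": 0,"hand": -1},{"x": -0.001,"y": 0,"z": 0.14,"roll": 0,"hand": -1},{"x": -0.001,"y": 0,"z": 0.14,"roll": 0,"hand": -1},{"x": -0.001,"y": 0,"z": 0.14,"roll": 0,"hand": -1}]'

```text
t: 23.95
eef_pos: [0.457, -0.41, 0.1681]
orientation: [1.0, 0.0, 0.001, 0.0]
contact_force: [-0.2, -0.0, -0.9]
finger_gap: 0.197
finger_force: 59.0
```

Call:
arm_command --targets '[{"x": 0,"y": 0,"z": 0,"roll": 0,"hand": 0},{"x": 0,"y": 0,"z": 0,"roll": 0,"hand": 1},{"x": 0,"y": 0,"z": 0,"roll": 0,"hand": 1},{"x": 0,"y": 0,"z": 0,"roll": 0,"hand": 1},{"x": 0,"y": 0,"z": -0.04,"roll": 0,"hand": 1},{"x": 0,"y": 0,"z": -0.08,"roll": 0,"hand": 1},{"x": 0,"y": 0,"z": -0.12,"roll": 0,"hand": 1},{"x": 0.005,"y": -0.05,"z": -0.12,"roll": 0,"hand": 1},{"x": 0.01,"y": -0.11,"z": -0.12,"roll": 0,"hand": 1},{"x": 0.015,"y": -0.17,"z": -0.12,"roll": 0,"hand": 1},{"x": 0.02,"y": -0.23,"z": -0.12,"roll": 0,"hand": 1},{"x": 0.02,"y": -0.23,"z": -0.12,"roll": 0,"hand": 1}]'

```text
t: 25.45
eef_pos: [0.4769, -0.1764, 0.2879]
orientation: [1.0, 0.003, 0.001, -0.0]
contact_force: [0.3, 0.2, 0.4]
finger_gap: 1.005
finger_force: 0.0
```

Run:
```python
from h import *
L=look(); S=L["scene"]
for n,c in L.items(): print(n,[x for x in foot(c,"red")+foot(c,"blue") if .036<x[2]<.047 and .4<x[0]<.56])
print(get_obs()["eef_pos"])
a=cv2.resize(S["img"][60:260,160:380,::-1],None,fx=2,fy=2,interpolation=cv2.INTER_CUBIC)
b=cv2.resize(L["top"]["img"][180:280,420:500,::-1],None,fx=4,fy=4,interpolation=cv2.INTER_CUBIC); 
cv2.imwrite("pics/c9.png",np.hstack([a,b]))
```

```text
scene [(0.4873, -0.0009, 0.0423), (0.46, 0.7274, 0.0449), (0.4655, -0.2674, 0.0426)]
top [(0.5234, 0.3514, 0.0437)]
[ 0.47670681 -0.17910215  0.28765584]
```

View pics/c9.png

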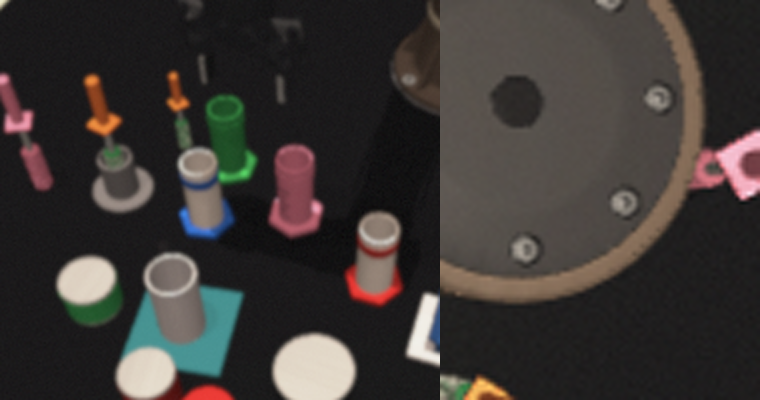

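The brush is back in its holder, and the jug stands on the mat. The tool can only turn about its own axis, so it can't tilt a jar directly. I'll carry each jar to clear bench at about (0.53, 0.02), push it over there, regrasp it lying and put it in a cradle. Red first.

Call:
arm_command --targets '[{"x": 0.003,"y": -0.06,"z": 0,"roll": 0,"hand": 1},{"x": 0.006,"y": -0.12,"z": 0,"roll": 0,"hand": 1},{"x": 0.008,"y": -0.178,"z": 0,"roll": 0,"hand": 1},{"x": 0.008,"y": -0.178,"z": 0.05,"roll": 0,"hand": 1},{"x": 0.008,"y": -0.178,"z": 0.1,"roll": 0,"hand": 1},{"x": 0.008,"y": -0.178,"z": 0.15,"roll": 0,"hand": 1},{"x": 0.008,"y": -0.178,"z": 0.19,"roll": 0,"hand": 1},{"x": 0.008,"y": -0.178,"z": 0.206,"roll": 0,"hand": 1},{"x": 0.008,"y": -0.178,"z": 0.206,"roll": 0,"hand": 1}]'

```text
t: 26.68
eef_pos: [0.4837, -0.0034, 0.0799]
orientation: [1.0, -0.001, -0.002, 0.001]
contact_force: [-0.2, 0.0, 1.0]
finger_gap: 1.001
finger_force: 0.0
```

Call:
arm_command --targets '[{"x": 0,"y": 0,"z": 0,"roll": 0,"hand": -1},{"x": 0,"y": 0,"z": 0,"roll": 0,"hand": -1},{"x": 0,"y": 0,"z": 0,"roll": 0,"hand": -1},{"x": 0,"y": 0,"z": 0,"roll": 0,"hand": -1},{"x": 0,"y": 0,"z": 0,"roll": 0,"hand": -1},{"x": 0,"y": 0,"z": 0,"roll": 0,"hand": -1}]' --newtons 50

```text
t: 27.42
eef_pos: [0.4852, -0.0017, 0.0825]
orientation: [1.0, 0.001, 0.001, -0.0]
contact_force: [-0.4, -1.3, 6.9]
finger_gap: 0.575
finger_force: 51.5
```

Call:
arm_command --targets '[{"x": 0,"y": 0,"z": -0.02,"roll": 0,"hand": -1},{"x": 0.01,"y": -0.005,"z": -0.025,"roll": 10,"hand": -1},{"x": 0.02,"y": -0.01,"z": -0.025,"roll": 20,"hand": -1},{"x": 0.03,"y": -0.015,"z": -0.025,"roll": 30,"hand": -1},{"x": 0.045,"y": -0.022,"z": -0.025,"roll": 40,"hand": -1},{"x": 0.045,"y": -0.022,"z": -0.025,"roll": 50,"hand": -1},{"x": 0.045,"y": -0.022,"z": -0.025,"roll": 60,"hand": -1},{"x": 0.045,"y": -0.022,"z": -0.025,"roll": 70,"hand": -1},{"x": 0.045,"y": -0.022,"z": -0.025,"roll": 80,"hand": -1},{"x": 0.045,"y": -0.022,"z": -0.025,"roll": 90,"hand": -1},{"x": 0.045,"y": -0.022,"z": -0.025,"roll": 90,"hand": -1},{"x": 0.045,"y": -0.022,"z": -0.01,"roll": 90,"hand": -1}]'

```text
t: 28.92
eef_pos: [0.5302, 0.0206, 0.0918]
orientation: [0.709, -0.705, 0.001, -0.001]
contact_force: [0.6, 0.5, -2.5]
finger_gap: 0.575
finger_force: 52.2
```

Call:
arm_command --targets '[{"x": 0,"y": 0,"z": 0.006,"roll": 0,"hand": -1},{"x": 0,"y": 0,"z": 0.01,"roll": 0,"hand": -1},{"x": 0,"y": 0,"z": 0.01,"roll": 0,"hand": -1},{"x": 0,"y": 0,"z": 0.01,"roll": 0,"hand": 1},{"x": 0,"y": 0,"z": 0.01,"roll": 0,"hand": 1},{"x": 0,"y": 0,"z": 0.01,"roll": 0,"hand": 1},{"x": 0,"y": 0,"z": 0.01,"roll": 0,"hand": 1},{"x": 0,"y": 0,"z": -0.03,"roll": 0,"hand": 1},{"x": 0,"y": 0,"z": -0.07,"roll": 0,"hand": 1},{"x": 0,"y": 0,"z": -0.09,"roll": 0,"hand": 1},{"x": -0.06,"y": 0,"z": -0.09,"roll": 0,"hand": -1},{"x": -0.06,"y": 0,"z": -0.09,"roll": 0,"hand": -1}]'

```text
t: 30.42
eef_pos: [0.5297, 0.0829, 0.1817]
orientation: [0.708, -0.706, 0.0, -0.001]
contact_force: [-0.2, -0.2, -0.6]
finger_gap: 0.605
finger_force: 0.0
```

Run:
```python
from h import *
L=look(); S=L["scene"]
for n,c in L.items(): print(n,[x for x in foot(c,"red")+foot(c,"blue") if .03<x[2]<.047 and .4<x[0]<.6])
o=get_obs(); print(o["eef_pos"],o["orientation"].round(3),o["qpos"].round(2),o["finger_gap"])
```

```text
scene [(0.5313, 0.0189, 0.0433), (0.4602, 0.7249, 0.0442), (0.4635, -0.2666, 0.0435)]
top [(0.5295, 0.0208, 0.0409), (0.4818, -0.547, 0.0334), (0.4623, -0.2662, 0.0413)]
[0.52904588 0.08073841 0.18110486] [ 0.708 -0.706 -0.     0.   ] [ 0.52  0.18 -0.39 -0.   -1.   -0.52] 0.4216823366663941
```

Call:
arm_command --targets '[{"x": 0,"y": 0,"z": 0.03,"roll": 0,"hand": -1},{"x": 0,"y": 0,"z": 0.062,"roll": 0,"hand": -1},{"x": 0.01,"y": 0,"z": 0.062,"roll": 0,"hand": -1},{"x": 0.02,"y": 0,"z": 0.062,"roll": 0,"hand": -1},{"x": 0.028,"y": 0,"z": 0.062,"roll": 0,"hand": -1},{"x": 0.034,"y": 0,"z": 0.062,"roll": 0,"hand": -1},{"x": 0.04,"y": 0,"z": 0.062,"roll": 0,"hand": -1},{"x": 0.04,"y": 0,"z": 0.062,"roll": 0,"hand": -1}]'

```text
t: 31.52
eef_pos: [0.5294, 0.0399, 0.1195]
orientation: [0.707, -0.707, 0.0, -0.0]
contact_force: [-0.6, 0.6, 0.0]
finger_gap: 0.0
finger_force: 0.3
```

Run:
```python
from h import *
L=look(); S=L["scene"]
for n,c in L.items(): print(n,[x for x in foot(c,"red") if .02<x[2]<.06 and .4<x[0]<.6])
cv2.imwrite("pics/c10.png",cv2.resize(S["img"][130:250,280:420,::-1],None,fx=5,fy=5,interpolation=cv2.INTER_CUBIC))
```

```text
scene [(0.5271, 0.0188, 0.0425), (0.4642, -0.5528, 0.0505), (0.4723, -0.0084, 0.0267)]
top [(0.4818, -0.547, 0.0334), (0.5112, 0.0123, 0.0302), (0.493, -0.6061, 0.0211)]
```

Call:
arm_command --targets '[{"x": 0.007,"y": 0,"z": 0,"roll": 0,"hand": -1},{"x": 0.014,"y": 0,"z": 0,"roll": 0,"hand": -1},{"x": 0.021,"y": 0,"z": 0,"roll": 0,"hand": -1},{"x": 0.028,"y": 0,"z": 0,"roll": 0,"hand": -1},{"x": 0.034,"y": 0,"z": 0,"roll": 0,"hand": -1},{"x": 0.04,"y": 0,"z": 0,"roll": 0,"hand": -1},{"x": 0.046,"y": 0,"z": 0,"roll": 0,"hand": -1},{"x": 0.052,"y": 0,"z": 0,"roll": 0,"hand": -1},{"x": 0.058,"y": 0,"z": 0,"roll": 0,"hand": -1},{"x": 0.058,"y": 0,"z": 0,"roll": 0,"hand": -1},{"x": 0.058,"y": 0,"z": 0,"roll": 0,"hand": -1},{"x": 0.058,"y": 0,"z": 0,"roll": 0,"hand": -1}]'

```text
t: 33.12
eef_pos: [0.5294, -0.0176, 0.1193]
orientation: [0.707, -0.707, -0.0, 0.0]
contact_force: [-0.6, 0.1, -0.4]
finger_gap: -0.001
finger_force: 0.0
```

Call:
arm_command --targets '[{"x": 0,"y": 0,"z": -0.05,"roll": 0,"hand": -1},{"x": -0.06,"y": 0,"z": -0.08,"roll": 0,"hand": 1},{"x": -0.12,"y": 0,"z": -0.08,"roll": 0,"hand": 1},{"x": -0.18,"y": 0,"z": -0.08,"roll": 0,"hand": 1},{"x": -0.24,"y": 0,"z": -0.08,"roll": 0,"hand": 1},{"x": -0.3,"y": 0,"z": -0.08,"roll": 0,"hand": 1},{"x": -0.3,"y": 0,"z": -0.08,"roll": 0,"hand": 1},{"x": -0.3,"y": 0,"z": -0.08,"roll": 0,"hand": 1}]'

```text
t: 34.12
eef_pos: [0.5287, 0.2825, 0.1989]
orientation: [0.708, -0.706, -0.0, 0.0]
contact_force: [-0.2, -0.6, -0.4]
finger_gap: 0.996
finger_force: 0.0
```

Run:
```python
from h import *
L=look(); S,T=L["scene"],L["top"]
np.savez("l.npz",S=S["img"],T=T["img"])
for n,c in L.items(): print(n,[x for x in foot(c,"red")+foot(c,"blue") if .015<x[2]<.06 and .4<x[0]<.6])
print(get_obs()["eef_pos"])
a=cv2.resize(S["img"][120:240,270:390,::-1],(400,400),interpolation=cv2.INTER_CUBIC)
b=cv2.resize(T["img"][170:270,250:350,::-1],(400,400),interpolation=cv2.INTER_CUBIC); 
cv2.imwrite("pics/c11.png",np.hstack([a,b]))
```

```text
scene [(0.508, -0.0341, 0.0484), (0.4642, -0.5528, 0.0505), (0.5165, -0.1272, 0.0338), (0.5014, 0.3504, 0.0491), (0.5073, 0.2318, 0.0499), (0.5098, 0.1166, 0.051), (0.4604, 0.7262, 0.0443), (0.4635, -0.2666, 0.0435)]
top [(0.4818, -0.547, 0.0334), (0.5327, -0.0248, 0.0408), (0.5349, -0.1209, 0.027), (0.493, -0.6061, 0.0211), (0.4059, -0.1581, 0.0212), (0.5332, 0.1238, 0.044), (0.5284, 0.2364, 0.0441), (0.5241, 0.3459, 0.042), (0.4623, -0.2662, 0.0413)]
[0.52899896 0.28146221 0.19927263]
```

View pics/c11.png

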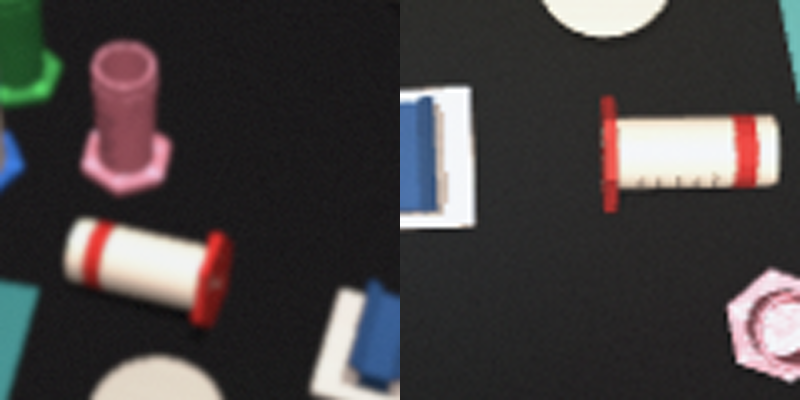

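The red jar is lying neatly along y: foot at about (302,208), mouth at about (344,208) in the top view. Next I'll triangulate the band and the foot.

```bash
cat > lie.py <<'E'
from h import *
def lying(L,col,roiT,roiS):
    """axis point & height of a lying jar: foot and band blobs in both views"""
    T,S=L["top"],L["scene"]; out=[]
    for c,r in ((T,roiT),(S,roiS)):
        b=blobs(mask(c,col,roi=r),8)[:2]; out.append([np.array(cv2.minAreaRect(k)[0]) for k in b])
    for i,n in ((0,"foot"),(1,"band")):
        p,e=tri(T,out[0][i],S,out[1][i]); print(n,p.round(4),round(e,4),"top on z=.03",plane(T,[out[0][i]],.03).round(4))
    return out
if __name__=="__main__":
    L=look(); lying(L,"red",(290,185,350,230),(280,180,345,225))
    T,S=L["top"],L["scene"]
    h=cv2.cvtColor(T["img"],cv2.COLOR_RGB2HSV); m=cv2.inRange(h,(0,0,120),(30,90,255)); k=np.zeros_like(m); k[195:220,300:348]=255; b=blobs(m&k)
    for j in b: print(cv2.minAreaRect(j), quad(T,j,.035))
    print(plane(T,[[302.4,208.1],[344.4,207.9],[323,207.9]],.03),get_obs()["eef_pos"],delta([.53,-.09,.2]))
E
python3 lie.py
```

```text
foot [ 0.5252 -0.0751  0.0238] 0.0937 top on z=.03 [[ 0.533  -0.1209]]
band [ 0.5456 -0.0685  0.0782] 0.0916 top on z=.03 [[ 0.5307 -0.0254]]
((318.5, 207.5), (17.0, 29.0), 90.0) ((0.5314208269119263, -0.07170264422893524), (0.08118048310279846, 0.047714099287986755), 89.720947265625)
((341.5, 202.5), (7.0, 5.0), 90.0) ((0.5451067686080933, -0.13620983064174652), (0.014045845717191696, 0.01977807655930519), 89.29061126708984)
[[ 0.53037197 -0.02656021]
 [ 0.53028172 -0.14457308]
 [ 0.53061491 -0.08435153]] [0.52925392 0.28122969 0.19953193] [ 0.3712 -0.0009 -0.0005]
```

Call:
arm_command --targets '[{"x": 0.06,"y": 0,"z": 0,"roll": 0,"hand": 1},{"x": 0.12,"y": 0,"z": 0,"roll": 0,"hand": 1},{"x": 0.18,"y": 0,"z": 0,"roll": 0,"hand": 1},{"x": 0.24,"y": -0.001,"z": 0,"roll": 0,"hand": 1},{"x": 0.3,"y": -0.002,"z": 0,"roll": 0,"hand": 1},{"x": 0.36,"y": -0.002,"z": 0,"roll": 0,"hand": 1},{"x": 0.363,"y": -0.002,"z": 0.05,"roll": 0,"hand": 1},{"x": 0.363,"y": -0.002,"z": 0.1,"roll": 0,"hand": 1},{"x": 0.363,"y": -0.002,"z": 0.14,"roll": 0,"hand": 1},{"x": 0.363,"y": -0.002,"z": 0.165,"roll": 0,"hand": 1},{"x": 0.363,"y": -0.002,"z": 0.172,"roll": 0,"hand": 1},{"x": 0.363,"y": -0.002,"z": 0.172,"roll": 0,"hand": 1}]'

```text
t: 35.83
eef_pos: [0.5316, -0.0811, 0.0277]
orientation: [0.707, -0.707, 0.0, -0.0]
contact_force: [0.6, 1.3, 1.2]
finger_gap: 1.003
finger_force: 0.0
```

Call:
arm_command --targets '[{"x": 0,"y": 0,"z": 0,"roll": 0,"hand": -1},{"x": 0,"y": 0,"z": 0,"roll": 0,"hand": -1},{"x": 0,"y": 0,"z": 0,"roll": 0,"hand": -1},{"x": 0,"y": 0,"z": 0,"roll": 0,"hand": -1},{"x": 0,"y": 0,"z": 0,"roll": 0,"hand": -1},{"x": 0,"y": 0,"z": 0,"roll": 0,"hand": -1}]'

```text
t: 36.58
eef_pos: [0.5321, -0.0806, 0.0287]
orientation: [0.708, -0.707, 0.001, -0.001]
contact_force: [-1.9, 0.7, 7.3]
finger_gap: 0.57
finger_force: 50.1
```

Call:
arm_command --targets '[{"x": 0,"y": 0,"z": -0.02,"roll": 0,"hand": -1},{"x": 0,"y": 0,"z": -0.05,"roll": 0,"hand": -1},{"x": 0,"y": 0,"z": -0.1,"roll": 0,"hand": -1},{"x": 0,"y": 0,"z": -0.1,"roll": 0,"hand": -1}]'

```text
t: 37.08
eef_pos: [0.534, -0.0804, 0.1316]
orientation: [0.708, -0.707, 0.003, -0.003]
contact_force: [0.6, 0.5, -1.9]
finger_gap: 0.565
finger_force: 52.1
```

Call:
arm_command --targets '[{"x": -0.05,"y": 0.002,"z": 0,"roll": -10,"hand": -1},{"x": -0.1,"y": 0.004,"z": 0,"roll": -20,"hand": -1},{"x": -0.15,"y": 0.006,"z": 0,"roll": -30,"hand": -1},{"x": -0.2,"y": 0.008,"z": 0,"roll": -40,"hand": -1},{"x": -0.25,"y": 0.01,"z": 0,"roll": -50,"hand": -1},{"x": -0.3,"y": 0.012,"z": 0,"roll": -60,"hand": -1},{"x": -0.35,"y": 0.014,"z": 0,"roll": -70,"hand": -1},{"x": -0.4,"y": 0.0155,"z": 0,"roll": -80,"hand": -1},{"x": -0.419,"y": 0.0155,"z": 0,"roll": -90,"hand": -1},{"x": -0.419,"y": 0.0155,"z": 0,"roll": -92.6,"hand": -1},{"x": -0.419,"y": 0.0155,"z": 0,"roll": -92.6,"hand": -1},{"x": -0.419,"y": 0.0155,"z": 0,"roll": -92.6,"hand": -1}]'

```text
t: 38.58
eef_pos: [0.5154, 0.3378, 0.1269]
orientation: [1.0, 0.022, -0.0, 0.0]
contact_force: [-0.4, -0.3, -0.8]
finger_gap: 0.566
finger_force: 52.1
```

Run:
```python
from h import *
L=look(); S,T=L["scene"],L["top"]
o=get_obs(); print(o["eef_pos"],o["orientation"].round(4),o["finger_gap"])
p=o["eef_pos"]; P=[[p[0]-.052,p[1],p[2]+.005],[p[0]+.004,p[1],p[2]+.005],[p[0]+.035,p[1],p[2]+.005],[p[0]+.064,p[1],p[2]+.005]]
for n,c in L.items():
    q=proj(c,P); print(n,"pred foot/mid/band/mouth",q.round(1).tolist())
    x0,y0=np.maximum(q.min(0)-30,0).astype(int); x1,y1=(q.max(0)+30).astype(int)
    print([(np.round(cv2.minAreaRect(k)[0],1).tolist(),cv2.contourArea(k)) for k in blobs(mask(c,"red",roi=(x0,y0,x1,y1)),5)])
    print("blue",[x for x in foot(c,"blue") if .036<x[2]<.047 and .4<x[0]<.5])
```

```text
[0.51555781 0.337837   0.12722096] [ 9.997e-01  2.250e-02 -1.000e-04  0.000e+00] 0.5603307684881441
scene pred foot/mid/band/mouth [[489.1, 203.5], [486.4, 222.3], [484.9, 233.2], [483.4, 243.9]]
[([486.5, 232.3], 118.0), ([475.4, 200.8], 10.5)]
blue [(0.4604, 0.7262, 0.0443), (0.4635, -0.2666, 0.0435)]
top pred foot/mid/band/mouth [[154.4, 232.3], [155.3, 209.8], [155.7, 197.5], [156.2, 186.0]]
[([155.5, 233.0], 123.0), ([155.5, 195.0], 107.0)]
blue [(0.4623, -0.2662, 0.0413)]
```

Call:
arm_command --targets '[{"x": 0,"y": 0,"z": 0.03,"roll": 0,"hand": -1},{"x": 0,"y": 0,"z": 0.05,"roll": 0,"hand": -1},{"x": 0,"y": 0,"z": 0.06,"roll": 0,"hand": -1},{"x": 0,"y": 0,"z": 0.066,"roll": 0,"hand": -1},{"x": 0,"y": 0,"z": 0.068,"roll": 0,"hand": -1},{"x": 0,"y": 0,"z": 0.068,"roll": 0,"hand": -1}]'

```text
t: 39.42
eef_pos: [0.5159, 0.3374, 0.0607]
orientation: [1.0, 0.023, 0.0, 0.0]
contact_force: [-1.3, -6.2, 5.8]
finger_gap: 0.566
finger_force: 50.2
```

Call:
arm_command --targets '[{"x": 0,"y": 0,"z": 0,"roll": 0,"hand": 0.3},{"x": 0,"y": 0,"z": 0,"roll": 0,"hand": 0.6},{"x": 0,"y": 0,"z": 0,"roll": 0,"hand": 1},{"x": 0,"y": 0,"z": 0,"roll": 0,"hand": 1},{"x": 0,"y": 0,"z": 0,"roll": 0,"hand": 1},{"x": 0,"y": 0,"z": -0.04,"roll": 0,"hand": 1},{"x": 0,"y": 0,"z": -0.08,"roll": 0,"hand": 1},{"x": 0,"y": 0,"z": -0.14,"roll": 0,"hand": 1},{"x": 0,"y": 0.06,"z": -0.14,"roll": 2.6,"hand": 1},{"x": 0,"y": 0.12,"z": -0.14,"roll": 2.6,"hand": 1},{"x": 0,"y": 0.18,"z": -0.16,"roll": 2.6,"hand": 1},{"x": 0,"y": 0.18,"z": -0.16,"roll": 2.6,"hand": 1}]'

```text
t: 40.92
eef_pos: [0.5243, 0.1555, 0.2211]
orientation: [1.0, -0.001, 0.001, -0.001]
contact_force: [0.2, 0.2, 0.2]
finger_gap: 0.999
finger_force: 0.0
```

Run:
```python
from h import *
L=look(); S,T=L["scene"],L["top"]
o=get_obs(); print(o["eef_pos"],o["orientation"].round(4))
c0=np.array([.5196,.3372]); u=np.array([.999,.045])
P=[[*(c0+u*s),.06] for s in (-.056,0,.03,.06)]
for n,c in L.items():
    q=proj(c,P); print(n,"pred",q.round(1).tolist())
    x0,y0=np.maximum(q.min(0)-25,0).astype(int); x1,y1=(q.max(0)+25).astype(int)
    print([(np.round(cv2.minAreaRect(k)[0],1).tolist(),cv2.contourArea(k)) for k in blobs(mask(c,"red",roi=(x0,y0,x1,y1)),5)])
    print("blue",[x for x in foot(c,"blue") if .036<x[2]<.047 and .4<x[0]<.5 and x[1]<.2])
    b=[k for k in blobs(mask(c,"blue")) if np.linalg.norm(plane(c,[k.reshape(-1,2).mean(0)],.008)[0]-[.4625,-.266])<.03]
    for k in b: pts=plane(c,cv2.convexHull(k),.008); d=pts-[.4625,-.2662]; r=np.hypot(*d.T); a=np.degrees(np.arctan2(d[:,1],d[:,0])); print([(int(x),round(y,3)) for x,y in zip(a,r) if y>.038])
```

```text
[0.52407934 0.15794646 0.21972937] [ 1.e+00 -4.e-04  4.e-04 -4.e-04]
scene pred [[477.5, 219.6], [475.7, 238.0], [474.6, 248.4], [473.6, 259.2]]
[([478.2, 216.0], 218.5), ([475.2, 245.5], 84.0)]
blue [(0.4635, -0.2666, 0.0435)]
[(152, np.float64(0.041)), (127, np.float64(0.039)), (110, np.float64(0.041)), (100, np.float64(0.042)), (48, np.float64(0.043)), (40, np.float64(0.044)), (28, np.float64(0.042)), (-7, np.float64(0.043)), (-17, np.float64(0.043)), (-39, np.float64(0.039)), (-69, np.float64(0.041)), (-84, np.float64(0.044)), (-96, np.float64(0.042)), (166, np.float64(0.042))]
top pred [[167.1, 232.8], [166.9, 211.9], [166.8, 200.8], [166.7, 189.8]]
[([166.5, 234.0], 85.5)]
blue [(0.4623, -0.2662, 0.0413)]
[(-20, np.float64(0.039)), (-134, np.float64(0.041)), (-140, np.float64(0.041)), (164, np.float64(0.041)), (155, np.float64(0.041)), (106, np.float64(0.041)), (94, np.float64(0.039)), (45, np.float64(0.041)), (40, np.float64(0.041))]
```

Call:
arm_command --targets '[{"x": -0.01,"y": 0.06,"z": 0,"roll": -4,"hand": 1},{"x": -0.02,"y": 0.12,"z": 0,"roll": -8,"hand": 1},{"x": -0.03,"y": 0.18,"z": 0,"roll": -12,"hand": 1},{"x": -0.04,"y": 0.24,"z": 0,"roll": -12,"hand": 1},{"x": -0.05,"y": 0.3,"z": 0,"roll": -12,"hand": 1},{"x": -0.06,"y": 0.36,"z": 0,"roll": -12,"hand": 1},{"x": -0.0615,"y": 0.4235,"z": 0,"roll": -12,"hand": 1},{"x": -0.0615,"y": 0.4235,"z": 0,"roll": -12,"hand": 1},{"x": -0.0615,"y": 0.4235,"z": 0,"roll": -12,"hand": 1},{"x": -0.0615,"y": 0.4235,"z": 0.03,"roll": -12,"hand": 1}]'

```text
t: 42.28
eef_pos: [0.4649, -0.264, 0.1907]
orientation: [0.994, 0.106, 0.002, 0.001]
contact_force: [-0.3, 0.1, -0.7]
finger_gap: 1.002
finger_force: 0.0
```

Run:
```python
from h import *
S=read_camera("scene")
o=get_obs(); print(o["eef_pos"],o["orientation"].round(4),delta([.4625,-.2664,.08]))
print("blue",[x for x in foot(S,"blue") if .036<x[2]<.047 and .4<x[0]<.5 and x[1]<.2])
```

```text
[ 0.46201311 -0.26264921  0.18542754] [ 0.9944  0.1057 -0.0013 -0.0012] [-1.000e-04  4.000e-03  1.054e-01]
blue [(0.4646, -0.2659, 0.0413)]
```

Call:
arm_command --targets '[{"x": 0,"y": 0.002,"z": 0.04,"roll": 0,"hand": 1},{"x": 0,"y": 0.002,"z": 0.08,"roll": 0,"hand": 1},{"x": 0,"y": 0.002,"z": 0.107,"roll": 0,"hand": 1},{"x": 0,"y": 0.002,"z": 0.107,"roll": 0,"hand": 1},{"x": 0,"y": 0.002,"z": 0.107,"roll": 0,"hand": -1},{"x": 0,"y": 0.002,"z": 0.107,"roll": 0,"hand": -1},{"x": 0,"y": 0.002,"z": 0.107,"roll": 0,"hand": -1},{"x": 0,"y": 0.002,"z": 0.107,"roll": 0,"hand": -1},{"x": 0,"y": 0.002,"z": 0.107,"roll": 0,"hand": -1},{"x": 0,"y": 0.002,"z": 0.107,"roll": 0,"hand": -1}]'

```text
t: 43.58
eef_pos: [0.4642, -0.267, 0.0841]
orientation: [0.994, 0.105, 0.001, 0.0]
contact_force: [-0.2, 3.1, 5.2]
finger_gap: 0.57
finger_force: 50.9
```

Call:
arm_command --targets '[{"x": 0,"y": 0,"z": -0.05,"roll": 0,"hand": -1},{"x": 0,"y": 0,"z": -0.1,"roll": 0,"hand": -1},{"x": 0,"y": 0,"z": -0.13,"roll": 0,"hand": -1},{"x": 0.025,"y": -0.053,"z": -0.13,"roll": 10,"hand": -1},{"x": 0.05,"y": -0.106,"z": -0.13,"roll": 20,"hand": -1},{"x": 0.075,"y": -0.16,"z": -0.13,"roll": 30,"hand": -1},{"x": 0.1,"y": -0.213,"z": -0.13,"roll": 40,"hand": -1},{"x": 0.125,"y": -0.267,"z": -0.13,"roll": 50,"hand": -1},{"x": 0.125,"y": -0.267,"z": -0.12,"roll": 60,"hand": -1},{"x": 0.125,"y": -0.267,"z": -0.1,"roll": 70,"hand": -1},{"x": 0.125,"y": -0.267,"z": -0.07,"roll": 80,"hand": -1},{"x": 0.125,"y": -0.267,"z": -0.05,"roll": 90,"hand": -1}]'

```text
t: 45.08
eef_pos: [0.5293, 0.0202, 0.1319]
orientation: [0.776, -0.631, -0.0, -0.0]
contact_force: [0.5, -0.1, -1.0]
finger_gap: 0.572
finger_force: 52.5
```

Run:
```python
from h import *
o=get_obs(); print(o["eef_pos"],o["orientation"].round(4),delta([.53,.02,.084]),o["finger_gap"])
```

```text
[0.52925728 0.02023181 0.13194461] [ 7.755e-01 -6.313e-01 -1.000e-04 -2.000e-04] [ 0.0004 -0.0007  0.0479] 0.5718262306145339
```

Call:
arm_command --targets '[{"x": 0,"y": 0,"z": 0.01,"roll": 6,"hand": -1},{"x": 0,"y": 0,"z": 0.03,"roll": 11.7,"hand": -1},{"x": 0,"y": 0,"z": 0.042,"roll": 11.7,"hand": -1},{"x": 0,"y": 0,"z": 0.048,"roll": 11.7,"hand": -1},{"x": 0,"y": 0,"z": 0.048,"roll": 11.7,"hand": -1},{"x": 0,"y": 0,"z": 0.048,"roll": 11.7,"hand": 1},{"x": 0,"y": 0,"z": 0.048,"roll": 11.7,"hand": 1},{"x": 0,"y": 0,"z": 0.048,"roll": 11.7,"hand": 1},{"x": 0,"y": 0,"z": 0.048,"roll": 11.7,"hand": 1},{"x": 0,"y": 0,"z": 0.01,"roll": 11.7,"hand": 1},{"x": 0,"y": 0,"z": -0.03,"roll": 11.7,"hand": 1},{"x": 0,"y": 0,"z": -0.055,"roll": 11.7,"hand": 1}]'

```text
t: 46.58
eef_pos: [0.5302, 0.0203, 0.1894]
orientation: [0.709, -0.705, 0.001, -0.001]
contact_force: [0.9, -0.3, -0.2]
finger_gap: 0.999
finger_force: 0.0
```

Call:
arm_command --targets '[{"x": -0.03,"y": 0,"z": 0,"roll": 0,"hand": -1},{"x": -0.06,"y": 0,"z": 0,"roll": 0,"hand": -1},{"x": -0.06,"y": 0,"z": 0,"roll": 0,"hand": -1},{"x": -0.06,"y": 0,"z": 0,"roll": 0,"hand": -1},{"x": -0.06,"y": 0,"z": 0,"roll": 0,"hand": -1}]'

```text
t: 47.2
eef_pos: [0.5292, 0.0796, 0.1872]
orientation: [0.709, -0.705, -0.0, 0.0]
contact_force: [0.2, -0.1, -0.8]
finger_gap: -0.004
finger_force: 0.0
```

Run:
```python
from h import *
L=look()
for n,c in L.items(): print(n,[x for x in foot(c,"blue") if .03<x[2]<.047 and .4<x[0]<.6 and x[1]<.09])
o=get_obs(); print(o["eef_pos"],o["orientation"].round(4),o["finger_gap"])
```

```text
scene [(0.5321, 0.0205, 0.0423)]
top [(0.5295, 0.0221, 0.0408)]
[0.52927134 0.07955861 0.18725348] [ 7.090e-01 -7.052e-01 -0.000e+00  1.000e-04] -0.00116937986683053
```

Same push as for the red jar (tips at about 0.105).

Call:
arm_command --targets '[{"x": 0,"y": 0,"z": 0.035,"roll": 0,"hand": -1},{"x": 0,"y": 0,"z": 0.068,"roll": 0,"hand": -1},{"x": 0.01,"y": 0,"z": 0.068,"roll": 0,"hand": -1},{"x": 0.02,"y": 0,"z": 0.068,"roll": 0,"hand": -1},{"x": 0.028,"y": 0,"z": 0.068,"roll": 0,"hand": -1},{"x": 0.034,"y": 0,"z": 0.068,"roll": 0,"hand": -1},{"x": 0.04,"y": 0,"z": 0.068,"roll": 0,"hand": -1},{"x": 0.047,"y": 0,"z": 0.068,"roll": 0,"hand": -1},{"x": 0.054,"y": 0,"z": 0.068,"roll": 0,"hand": -1}]'

```text
t: 48.42
eef_pos: [0.5296, 0.0257, 0.1193]
orientation: [0.709, -0.705, -0.0, 0.0]
contact_force: [0.1, 0.1, 0.6]
finger_gap: -0.0
finger_force: 0.2
```

Call:
arm_command --targets '[{"x": 0.007,"y": 0,"z": 0,"roll": 0,"hand": -1},{"x": 0.014,"y": 0,"z": 0,"roll": 0,"hand": -1},{"x": 0.02,"y": 0,"z": 0,"roll": 0,"hand": -1},{"x": 0.026,"y": 0,"z": 0,"roll": 0,"hand": -1},{"x": 0.032,"y": 0,"z": 0,"roll": 0,"hand": -1},{"x": 0.038,"y": 0,"z": 0,"roll": 0,"hand": -1},{"x": 0.044,"y": 0,"z": 0,"roll": 0,"hand": -1},{"x": 0.044,"y": 0,"z": 0,"roll": 0,"hand": -1},{"x": 0.044,"y": 0,"z": 0,"roll": 0,"hand": -1},{"x": 0.044,"y": 0,"z": 0,"roll": 0,"hand": -1}]'

```text
t: 49.68
eef_pos: [0.5299, -0.0177, 0.1193]
orientation: [0.709, -0.705, -0.0, 0.0]
contact_force: [-0.6, -0.0, -0.0]
finger_gap: -0.003
finger_force: 0.0
```

Call:
arm_command --targets '[{"x": 0,"y": 0,"z": -0.05,"roll": 0,"hand": -1},{"x": -0.06,"y": 0,"z": -0.08,"roll": 0,"hand": 1},{"x": -0.12,"y": 0,"z": -0.08,"roll": 0,"hand": 1},{"x": -0.18,"y": 0,"z": -0.08,"roll": 0,"hand": 1},{"x": -0.24,"y": 0,"z": -0.08,"roll": 0,"hand": 1},{"x": -0.3,"y": 0,"z": -0.08,"roll": 0,"hand": 1},{"x": -0.3,"y": 0,"z": -0.08,"roll": 0,"hand": 1},{"x": -0.3,"y": 0,"z": -0.08,"roll": 0,"hand": 1}]'

```text
t: 50.68
eef_pos: [0.5276, 0.2824, 0.1989]
orientation: [0.71, -0.705, -0.0, 0.0]
contact_force: [-0.1, -1.3, 0.1]
finger_gap: 0.999
finger_force: 0.0
```

Run:
```python
from h import *
L=look(); T,S=L["top"],L["scene"]
print(get_obs()["eef_pos"],delta([.53,-.082,.026]))
F={}
for n,c,r in (("top",T,(285,185,365,235)),("scene",S,(255,175,350,228))):
    b=[(np.array(cv2.minAreaRect(k)[0]),cv2.contourArea(k),cv2.minAreaRect(k)) for k in blobs(mask(c,"blue",roi=r),8)]
    b.sort(key=lambda x:x[0][0],reverse=(n=="scene")); F[n]=b
    print(n,[(x[0].round(1).tolist(),x[1],np.round(x[2][1],1).tolist(),round(x[2][2])) for x in b])
for a,b in zip(F["top"],F["scene"]): print(tri(T,a[0],S,b[0]),plane(T,[a[0]],.03))
h=cv2.cvtColor(T["img"],cv2.COLOR_RGB2HSV); m=cv2.inRange(h,(0,0,120),(30,90,255)); k=np.zeros_like(m); k[193:225,300:355]=255
for j in blobs(m&k): print(cv2.minAreaRect(j), quad(T,j,.035))
```

```text
[0.52797776 0.2813211  0.19925998] [ 3.633e-01 -1.000e-04  1.734e-01]
top [([301.5, 208.0], 65.0, [28.0, 3.0], 90), ([335.5, 207.0], 68.0, [18.0, 5.0], 90)]
scene [([333.4, 203.8], 124.0, [7.9, 28.1], 13), ([299.0, 195.4], 56.5, [5.1, 19.6], 16)]
(array([ 0.53021853, -0.02466417,  0.03685543]), np.float64(0.0008753271481512557)) [[ 0.53066727 -0.02404007]]
(array([ 0.53327549, -0.12089885,  0.03213563]), np.float64(0.0031484671599200497)) [[ 0.53295934 -0.11953339]]
((318.0, 214.0), (4.0, 28.0), 90.0) ((0.5132049322128296, -0.07016575336456299), (0.07812005281448364, 0.011179192923009396), 89.66555786132812)
((317.5, 200.5), (3.0, 27.0), 90.0) ((0.5510647892951965, -0.06901273876428604), (0.07562249898910522, 0.008452851325273514), 89.720947265625)
```

Blue fell the same way (axis about 35 mm high). I'll grasp and lift it.

Call:
arm_command --targets '[{"x": 0.06,"y": 0,"z": 0,"roll": 0,"hand": 1},{"x": 0.12,"y": 0,"z": 0,"roll": 0,"hand": 1},{"x": 0.18,"y": 0,"z": 0,"roll": 0,"hand": 1},{"x": 0.24,"y": -0.001,"z": 0,"roll": 0,"hand": 1},{"x": 0.3,"y": -0.002,"z": 0,"roll": 0,"hand": 1},{"x": 0.36,"y": -0.003,"z": 0,"roll": 0,"hand": 1},{"x": 0.362,"y": -0.003,"z": 0.05,"roll": 0,"hand": 1},{"x": 0.362,"y": -0.003,"z": 0.1,"roll": 0,"hand": 1},{"x": 0.362,"y": -0.003,"z": 0.14,"roll": 0,"hand": 1},{"x": 0.362,"y": -0.003,"z": 0.165,"roll": 0,"hand": 1},{"x": 0.362,"y": -0.003,"z": 0.172,"roll": 0,"hand": 1},{"x": 0.362,"y": -0.003,"z": 0.172,"roll": 0,"hand": 1}]'

```text
t: 52.28
eef_pos: [0.5333, -0.0804, 0.0277]
orientation: [0.709, -0.705, 0.0, -0.0]
contact_force: [-0.3, 1.0, 0.1]
finger_gap: 0.997
finger_force: 0.0
```

Call:
arm_command --targets '[{"x": 0,"y": 0,"z": 0,"roll": 0,"hand": -1},{"x": 0,"y": 0,"z": 0,"roll": 0,"hand": -1},{"x": 0,"y": 0,"z": 0,"roll": 0,"hand": -1},{"x": 0,"y": 0,"z": 0,"roll": 0,"hand": -1},{"x": 0,"y": 0,"z": 0,"roll": 0,"hand": -1},{"x": 0,"y": 0,"z": 0,"roll": 0,"hand": -1}]'

```text
t: 53.02
eef_pos: [0.5338, -0.0797, 0.0287]
orientation: [0.709, -0.705, 0.001, -0.001]
contact_force: [-1.6, -0.3, 7.5]
finger_gap: 0.566
finger_force: 50.1
```

Call:
arm_command --targets '[{"x": 0,"y": 0,"z": -0.02,"roll": 0,"hand": -1},{"x": 0,"y": 0,"z": -0.05,"roll": 0,"hand": -1},{"x": 0,"y": 0,"z": -0.1,"roll": 0,"hand": -1},{"x": 0,"y": 0,"z": -0.1,"roll": 0,"hand": -1},{"x": 0,"y": 0,"z": -0.1,"roll": 0,"hand": -1}]'

```text
t: 53.65
eef_pos: [0.533, -0.0797, 0.1275]
orientation: [0.709, -0.705, 0.0, -0.0]
contact_force: [-0.2, -0.8, -1.5]
finger_gap: 0.563
finger_force: 52.1
```

Run:
```python
from h import *
print(get_obs()["eef_pos"],get_obs()["orientation"].round(4),delta([.5255,.1172,.127]))
```

```text
[ 0.53297221 -0.07968054  0.12751594] [ 7.092e-01 -7.050e-01  1.000e-04 -4.000e-04] [-0.1969  0.0063  0.0006]
```

Call:
arm_command --targets '[{"x": -0.022,"y": 0.001,"z": 0,"roll": -10,"hand": -1},{"x": -0.045,"y": 0.001,"z": 0,"roll": -20,"hand": -1},{"x": -0.07,"y": 0.002,"z": 0,"roll": -30,"hand": -1},{"x": -0.095,"y": 0.003,"z": 0,"roll": -40,"hand": -1},{"x": -0.12,"y": 0.004,"z": 0,"roll": -50,"hand": -1},{"x": -0.145,"y": 0.005,"z": 0,"roll": -60,"hand": -1},{"x": -0.17,"y": 0.005,"z": 0,"roll": -70,"hand": -1},{"x": -0.19,"y": 0.005,"z": 0,"roll": -80,"hand": -1},{"x": -0.197,"y": 0.005,"z": 0,"roll": -90,"hand": -1},{"x": -0.197,"y": 0.005,"z": 0,"roll": -92.3,"hand": -1},{"x": -0.197,"y": 0.005,"z": 0,"roll": -92.3,"hand": -1},{"x": -0.197,"y": 0.005,"z": 0,"roll": -92.3,"hand": -1}]'

```text
t: 55.15
eef_pos: [0.5267, 0.1169, 0.1266]
orientation: [1.0, 0.022, -0.001, 0.0]
contact_force: [-0.5, -0.1, -0.8]
finger_gap: 0.57
finger_force: 52.1
```

Run:
```python
from h import *
L=look(); o=get_obs(); p=o["eef_pos"]; print(p,o["orientation"].round(4),o["finger_gap"],delta([.527,.1173,.06]))
P=[[p[0]-.055,p[1]-.0025,p[2]+.003],[p[0]+.04,p[1]+.002,p[2]+.002]]
for n,c in L.items():
    q=proj(c,P); print(n,"pred foot/band",q.round(1).tolist())
    x0,y0=np.maximum(q.min(0)-25,0).astype(int); x1,y1=(q.max(0)+25).astype(int)
    print([(np.round(cv2.minAreaRect(k)[0],1).tolist(),cv2.contourArea(k)) for k in blobs(mask(c,"blue",roi=(x0,y0,x1,y1)),8)])
```

```text
[0.52690959 0.11689641 0.12693196] [ 9.997e-01  2.260e-02 -3.000e-04  2.000e-04] 0.5668163647674206 [ 0.0001 -0.0004  0.0669]
scene pred foot/band [[395.8, 180.5], [387.8, 211.1]]
[([383.5, 228.8], 99.5), ([389.2, 206.7], 63.5)]
top pred foot/band [[245.1, 228.3], [243.9, 190.8]]
[([245.0, 228.5], 113.5), ([251.0, 190.5], 18.5), ([257.0, 216.0], 16.0)]
```

Call:
arm_command --targets '[{"x": 0,"y": 0,"z": 0.03,"roll": 0,"hand": -1},{"x": 0,"y": 0,"z": 0.05,"roll": 0,"hand": -1},{"x": 0,"y": 0,"z": 0.06,"roll": 0,"hand": -1},{"x": 0,"y": 0,"z": 0.065,"roll": 0,"hand": -1},{"x": 0,"y": 0,"z": 0.067,"roll": 0,"hand": -1},{"x": 0,"y": 0,"z": 0.067,"roll": 0,"hand": -1},{"x": 0,"y": 0,"z": 0.067,"roll": 0,"hand": 0.3},{"x": 0,"y": 0,"z": 0.067,"roll": 0,"hand": 0.6},{"x": 0,"y": 0,"z": 0.067,"roll": 0,"hand": 1},{"x": 0,"y": 0,"z": 0.067,"roll": 0,"hand": 1},{"x": 0,"y": 0,"z": 0.067,"roll": 0,"hand": 1},{"x": 0,"y": 0,"z": 0.067,"roll": 0,"hand": 1}]'

```text
t: 56.75
eef_pos: [0.5271, 0.1171, 0.0603]
orientation: [1.0, 0.023, -0.0, 0.0]
contact_force: [-0.5, -0.3, 0.6]
finger_gap: 1.003
finger_force: 0.0
```

Call:
arm_command --targets '[{"x": 0,"y": 0,"z": -0.04,"roll": 0,"hand": 1},{"x": 0,"y": 0,"z": -0.08,"roll": 0,"hand": 1},{"x": 0,"y": 0,"z": -0.14,"roll": 0,"hand": 1},{"x": 0,"y": 0,"z": -0.19,"roll": 0,"hand": 1},{"x": -0.05,"y": -0.06,"z": -0.19,"roll": 0,"hand": 1},{"x": -0.1,"y": -0.12,"z": -0.19,"roll": 0,"hand": 1},{"x": -0.15,"y": -0.18,"z": -0.19,"roll": 0,"hand": 1},{"x": -0.19,"y": -0.24,"z": -0.19,"roll": 0,"hand": 1},{"x": -0.23,"y": -0.3,"z": -0.19,"roll": 0,"hand": 1},{"x": -0.27,"y": -0.36,"z": -0.19,"roll": 0,"hand": 1},{"x": -0.27,"y": -0.42,"z": -0.19,"roll": 0,"hand": 1},{"x": -0.27,"y": -0.42,"z": -0.19,"roll": 0,"hand": 1}]'

```text
t: 58.25
eef_pos: [0.2383, 0.5218, 0.2507]
orientation: [1.0, 0.024, 0.0, -0.0]
contact_force: [0.2, 0.2, 0.7]
finger_gap: 0.999
finger_force: 0.0
```

Run:
```python
from h import *
L=look(); S,T=L["scene"],L["top"]; print(get_obs()["eef_pos"])
u=np.array([.999,.045])
for col,c0 in (("red",[.5196,.3372]),("blue",[.5296,.1174])):
  P=[[*(np.array(c0)+u*s),.06] for s in (-.056,.037)]
  for n,c in L.items():
    q=proj(c,P); x0,y0=np.maximum(q.min(0)-22,0).astype(int); x1,y1=(q.max(0)+22).astype(int)
    print(col,n,"pred foot/band",q.round(1).tolist(),[(np.round(cv2.minAreaRect(k)[0],1).tolist(),cv2.contourArea(k)) for k in blobs(mask(c,col,roi=(x0,y0,x1,y1)),8)])
# brush & jug
print("guard pred T/S",proj(T,[[.4549,-.41,.136],[.4549,-.41,.212]]).round(1).tolist(),proj(S,[[.4549,-.41,.136],[.4549,-.41,.212]]).round(1).tolist())
print([cv2.boundingRect(b) for b in blobs(mask(S,"orange",roi=(185,85,230,140)))],[cv2.boundingRect(b) for b in blobs(mask(T,"orange",roi=(425,215,480,255)))])
# jug rim as bright grey contour, both views
for n,c,z0 in (("top",T,.118),("scene",S,.118)):
    uv=proj(c,[[.642,-.216,.118]])[0]; h=cv2.cvtColor(c["img"],cv2.COLOR_RGB2HSV); m=cv2.inRange(h,(0,0,105),(180,70,255)); k=np.zeros_like(m); cv2.circle(k,tuple(int(round(v)) for v in uv),20,255,-1)
    for b in blobs(m&k,60): print(n,uv.round(1),cv2.minEnclosingCircle(b),plane(c,[cv2.minEnclosingCircle(b)[0]],.118))
```

```text
[0.23747737 0.52443414 0.24907176]
red scene pred foot/band [[477.5, 219.6], [474.4, 250.9]] [([478.2, 216.0], 218.5), ([475.2, 245.5], 84.0)]
red top pred foot/band [[167.1, 232.8], [166.7, 198.3]] [([166.0, 198.0], 96.0), ([166.5, 234.0], 85.5)]
blue scene pred foot/band [[391.4, 197.6], [383.8, 226.5]] [([392.7, 193.3], 166.5), ([385.9, 220.7], 44.5)]
blue top pred foot/band [[249.6, 228.4], [248.5, 194.2]] [([248.0, 194.5], 74.0), ([249.5, 230.0], 72.0)]
guard pred T/S [[453.2, 233.6], [465.6, 233.1]] [[211.8, 121.8], [205.4, 100.1]]
[(202, 97, 19, 32)] [(446, 226, 24, 16)]
top [374.  162.3] ((370.5, 164.5), 15.700418472290039) [[ 0.63623937 -0.20678798]]
scene [245.3 197.2] ((245.8229217529297, 201.7604217529297), 15.910165786743164) [[ 0.65375228 -0.20863543]]
```

```bash
python3 -c "
from cell import *
print(close_job())"
```

```text
the job is handed in; nothing more can be done
None
```

The job is handed in and I got no verdict back: red and blue jars were brushed and laid in the end cradles, the jug was brushed twice on the mat, the brush is back in its holder, and there was no yellow jar.

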